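# Oil check on a small engine, shown to the shop tablet

### The job

Do the oil check on the small engine and show it to the tablet: first take the tablet out of its charging dock and stand it on the bench leaning back against the timber (some 20 degrees from upright), screen facing away from the timber, and let go of it. Then push the yellow dipstick down the engine's oil neck until its collar stops on the mouth, draw it all the way out again, and hold it level and broadside to the screen, clear of everything, with the tip in front of the middle of the screen, about a hand's width (some 120 mm) away. Finish holding it there, still in the gripper, with the tablet still leaning and the other things on the bench left alone.

Things in the scene. Friction and masses are not known exactly. Their poses are not given: they have to be found in the camera images.
- tablet: Rugged orange-edged tablet, 15 mm thick (its x), 210 mm wide (y), 135 mm high (z), about 0.42 kg. Origin: centre of its long bottom edge. z points up to its top edge; the screen faces -x, the grey back +x. It starts upright in the dock's slot; grip it across its thickness at the top edge, from above.
- screen_centre (a point): Centre of the tablet's screen (on its -x face, 67.5 mm above the bottom edge); axes as tablet.
- dock: Grey charging dock fixed to the bench, footprint 90 mm (x) x 170 mm (y). Origin: centre of its underside. Two lips along its y, 38 mm high, leave a slot 19 mm wide along the middle, its floor 8 mm above the bench; the tablet stands in it and lifts straight up out of it.
- timber: Pale square timber screwed to the bench, 70 mm deep (x), 280 mm long (y), 70 mm high. Origin: centre of its underside. Its -x face looks to the open middle of the bench, with room to lean the tablet. The tablet's back then rests on the timber's top edge, its upper part clear above for the fingers; its foot does not slip at leans up to 25 degrees from upright.
- dipstick: Yellow plastic dipstick, 50 g, lying level on the bench. Origin: centre of the seating face of its black collar (21 mm diameter, x = -6 to 0 mm), 11 mm above the bench; +x points along the rod to the tip, z up. Rod 7 mm diameter, 100 mm long. Handle: flat stiff loop, x = -52 to -6 mm, 36 mm wide (y), 22 mm thick (z); the balance point is in the handle.
- stick_tip (a point): Tip of the dipstick, 100 mm from the collar's seating face along +x; axes as dipstick.
- engine: Small red and aluminium engine, fixed. Origin: centre of its underside; 230 mm wide (y), 245 mm high. The oil neck leans out of its -x face; the tall parts (tank, cylinder) stand at x above 15 mm in its frame, the crankcase near the neck is 128 mm high.
- neck_mouth (a point): Centre of the mouth of the black oil neck: 131 mm above the bench, 115 mm from the engine's origin towards its -x. z points outwards along the tube, leaning 45 degrees from vertical towards the engine's -x; the dipstick goes in along -z. Mouth 17 mm wide, narrowing in 7 mm to a 13 mm bore, 112 mm deep; rim 25 mm outside.
- glue: White and orange glue bottle, 62 mm diameter, 160 mm high, standing on the bench. Origin: centre of its underside. Leave alone.
- screwdriver: Screwdriver with red handle lying on the bench, about 200 mm long along its x. Leave alone.
- rail_block: Brown drilled wooden rail 50 x 150 x 32 mm with two dowels standing 35 mm out of it, on the bench. Origin: centre of its underside. Leave alone.
Not all that is in view belongs to the job. There is more than one size of the tablet; the one meant has the size given above.

How it is judged:
On the way, in this order (a step that is already met when the one before it is completed fails the run):
1. the tablet leans on the timber, screen outward, let go (angle between tablet's own z axis and vertical between 0.12 and 0.7 rad and contact force between tablet and timber above 0.05 N and x of timber in the frame of tablet above 0 m and height (world z) of tablet below 0.02 m and contact force between the fingers and tablet below 0.1 N and linear speed of tablet below 0.02 m/s), for 0.3 s.
2. the dipstick is in the oil neck up to its collar (distance between dipstick and neck_mouth below 0.0045 m and angle between the x axis of dipstick and the z axis of neck_mouth, either way round below 0.1 rad), for 0.15 s.
3. the dipstick is drawn right out (z of stick_tip in the frame of neck_mouth above 0.01 m), for 0.05 s.
At the end, for the whole second after the job is handed in: Dipstick held still, touching nothing else, level to 8.5 deg, over 52 deg off the screen normal, tip 60-220 mm before the screen, within 60 mm sideways and 70 mm up or down of its middle, over 50 mm high; tablet released, leaning on the timber 7-40 deg from upright, foot on the bench (all of step 1 and angle between dipstick's own x axis and vertical between 1.421 and 1.721 rad and angle between the x axis of dipstick and the x axis of tablet, either way round above 0.9 rad and x of stick_tip in the frame of screen_centre between -0.22 and -0.06 m and y of stick_tip in the frame of screen_centre between -0.06 and 0.06 m and z of stick_tip in the frame of screen_centre between -0.07 and 0.07 m and height (world z) of stick_tip above 0.05 m and contact force between the fingers and dipstick above 1 N and linear speed of dipstick below 0.03 m/s and contact force between dipstick and tablet below 0.05 N and contact force between dipstick and timber below 0.05 N and contact force between dipstick and engine below 0.05 N and contact force between dipstick and dock below 0.05 N and contact force between dipstick and glue below 0.05 N and contact force between dipstick and rail_block below 0.05 N); the arm keeps its last pose, push and grip.
It fails at once if the glue bottle is knocked over or pushed away (more than 40 mm) (distance of glue from where it was at the start of the episode above 0.04 m or angle between glue's own z axis and vertical above 0.6 rad).
It fails at once if the screwdriver is knocked over or pushed away (more than 40 mm) (distance of screwdriver from where it was at the start of the episode above 0.04 m).
It fails at once if the drilled rail is knocked over or pushed away (more than 40 mm) (distance of rail_block from where it was at the start of the episode above 0.04 m or angle between rail_block's own z axis and vertical above 0.6 rad).
It fails at once if the tablet falls over (angle between tablet's own z axis and vertical above 0.9 rad).
It also fails if it takes over 58 s, if anything falls off the work surface, if the arm or the gripper's body presses on something with over 40 N, if the wrist force passes 120 N, or if a joint passes its speed limit or range.

### The arm

A 7-joint arm with a two-finger parallel gripper is mounted at the origin on the work surface. World frame = base frame: x ahead of the robot, y to its left, z up, the work surface at z = 0. Lengths are in m, angles in rad, forces in N, time in s.
With the tool pointing down it reaches from about 0.4 to 0.85 m from the base axis. Payload 10.4 kg.
Tool frame: the origin (TCP) lies midway between the tips of the shut fingers; the grasp point (between the pads) lies 19 mm behind it; z points along the fingers, y is the line along which they close (so a half turn about z gives the same grasp; the last joint's range is limited). The gripper opens to 87 mm and grips with 3 to 60 N. Pads are 19 mm wide; open, the fingers measure 117 mm over their backs; the gripper's body (75 mm by 190 mm) begins 51 mm behind the grasp point.
Start: joints at [-1.125, 0.332, -0.065, 1.46, 0.022, 1.35, -0.088], TCP at [0.282, 0.558, 0.223] pointing down, gripper open.
Joint ranges: [-2.6, 2.6], [-0.5, 2.12], [-1.47, 1.34], [0.16, 2.42], [-1.27, 4.41], [0.06, 2.06], [-2.6, 2.6]. Speed limits (rad/s): [2.22, 2.22, 2.79, 2.79, 3.14, 3.14, 3.14].

### API

Orientations are given as a unit quaternion [w, x, y, z].
In Python, from cell import read_state, imaging, workorder gives the robot as it stands.
- The arm moves only by the tool move_arm, never from a script. Its arguments are lists of equal length, an entry for each row: "slide": the shift along the tool's x, y, z each as a share of 75 mm, from -1 to 1, a list of three; "dr": the turn, a rotation vector about the tool's x, y, z each as a share of 2 pi rad, from -1 to 1, a list of three. In form: {"slide": [[tx, ty, tz], ...], "dr": [[ax, ay, az], ...]}. A call has exactly 8 rows; each row shifts and turns the commanded pose from where the row before left it, along the tool's axes as they then stand; what a row does not reach is not made up. A row lasts 1/8 s, in which the tool goes at most 62.5 mm and 10.7 degrees, less where a joint would pass 70% of its speed; a pose out of reach is approached as far as the arm can. A call with a number of a shift or a turn outside -1 to 1 is refused whole. A call with a gripper value outside its range is refused whole. "grip" is the opening, from 0 (shut) to 1 (fully open), set as the call begins (left out, the last holds). The fingers move at their own pace and stop on an object; "squeeze" is the grip in N (left out, the last holds). Time passes only in rows, so rows that do not move let the fingers close, or fill a call up. It gives the time, the measured TCP pose, the force, the opening and the grip force at its end, in the units of the state.
- read_state(): the state, without advancing time (a new reading comes with each control period).
- imaging.grab_frame(name): name is "scene" or "side" or "wrist"; returns a dict with "pixels" (384x512x3 uint8, red, green, blue), "vfov" (degrees; the focal length in pixels is half the picture's height over the tangent of half this angle, whatever the lens; pixels are square), "cx", "cy" (the principal point, pixels), "camera_from_world" (4x4, takes a point from world to camera coordinates); the wrist camera has in their place "mount" (4x4, takes a point from camera to tool coordinates, whose origin is the TCP and whose axes are the flange's). Camera axes: x right, y down, z forward; pixel columns grow to the right and rows downward; lengths in m; the calibration is good to about 2 mm. A picture is of the moment at which its call begins: read the wrist's pose just before it. There is no depth.
- workorder.close_job(): hands the job in; it is judged then, once.
The state is a dict: "time_s": time; "joints": joint angles; "dq": joint speeds; "joint_efforts": joint torques, N m; "tool_pos": TCP position; "ee_rot": TCP orientation; "wrist_force": force on the tool from outside, world axes, zero at the start; "torque": the same for the moment, N m; "width": finger opening in m; "grasp_force": force on a finger pad.
Only numpy, scipy, OpenCV 4.12 (cv2) and the standard library are available. Lean on these libraries where they do the work, as an engineer would, in place of code of your own. Each camera call takes 0.05 s, during which the arm holds its last target. There are 200 camera calls.

## Working session

There is one attempt and no reset: what is moved stays moved. The work goes in short steps, Python scripts to look and compute and a tool call to move; the robot and the scene stay as the last step left them, time stands still between calls to the robot, and variables do not carry over. Pictures are saved under pics/ and viewed, at most 10 in all, crops included, and the job is handed in when it is done.

Besides the shell and the picture viewer there is one more tool, called after "Request:" as name(argument=value, ...), one argument or row to a line, values as JSON. move_arm: Moves the arm, as the interface text tells. Shift numbers are shares of 75 mm and turn numbers shares of 2 pi rad, none past 1 either way. Its arguments: {"type":"object","properties":{"slide":{"type":"array","items":{"type":"array","items":{"type":"number"}}},"dr":{"type":"array","items":{"type":"array","items":{"type":"number"}}},"grip":{"type":"number"},"squeeze":{"type":"number"}},"required":["slide","dr"]}

```bash
mkdir -p pics; ls
cat > h.py <<'E'
import numpy as np, cv2, json
from cell import read_state, imaging, workorder
from scipy.spatial.transform import Rotation as R
def grab(n):
    s=read_state(); f=imaging.grab_frame(n); f['name']=n
    f['T']=pose(s)
    px=f['pixels']; H=px.shape[0]
    f['f']=H/2/np.tan(np.radians(f['vfov'])/2)
    f['cfw']=np.array(f['camera_from_world']) if 'camera_from_world' in f else np.linalg.inv(f['T']@np.array(f['mount']))
    return f
def pose(s):
    q=s['ee_rot']; T=np.eye(4); T[:3,:3]=R.from_quat([q[1],q[2],q[3],q[0]]).as_matrix(); T[:3,3]=s['tool_pos']; return T
def save(f,p): cv2.imwrite(p,f['pixels'][:,:,::-1]); np.savez(p.replace('.png','.npz'),cfw=f['cfw'],f=f['f'],c=[f['cx'],f['cy']],pixels=f['pixels'])
def load(p): return dict(np.load(p))
def ray(d,u,v):
    C=np.linalg.inv(d['cfw']); r=C[:3,:3]@np.array([(u-d['c'][0])/d['f'],(v-d['c'][1])/d['f'],1.]); return C[:3,3],r/np.linalg.norm(r)
def onz(d,u,v,z):
    o,r=ray(d,u,v); return o+r*(z-o[2])/r[2]
def tri(*obs):
    A=np.zeros((3,3));b=np.zeros(3)
    for d,u,v in obs:
        o,r=ray(d,u,v); P=np.eye(3)-np.outer(r,r); A+=P;b+=P@o
    x=np.linalg.solve(A,b); return x,[np.linalg.norm(np.cross(ray(d,u,v)[1],x-ray(d,u,v)[0])) for d,u,v in obs]
def proj(d,p):
    q=d['cfw']@np.append(p,1); return d['f']*q[:2]/q[2]+d['c']
E
python3 - <<'E'
from h import *
fs=[]
for n in ['scene','side','wrist']:
    f=grab(n); save(f,f'pics/{n}0.png'); print(n,f['vfov'],f['cx'],f['cy'],np.linalg.inv(f['cfw']).round(3).tolist(), [k for k in f])
    fs.append(f['pixels'])
im=np.vstack([np.hstack([cv2.resize(x,(400,300)) for x in fs[:2]]),np.hstack([cv2.resize(fs[2],(400,300)),np.zeros((300,400,3),np.uint8)])])
cv2.imwrite('pics/all0.png',im[:,:,::-1])
print(read_state())
E
```

```text
pics
scene 46.48135463562017 255.2818648288225 192.1170883665985 [[0.855, 0.332, -0.398, 1.058], [0.518, -0.578, 0.631, -0.863], [-0.021, -0.746, -0.666, 1.044], [0.0, 0.0, 0.0, 1.0]] ['pixels', 'vfov', 'cx', 'cy', 'camera_from_world', 'name', 'T', 'f', 'cfw']
side 50.875581167938634 253.97816553917556 196.24175883484827 [[0.898, -0.261, 0.355, 0.055], [-0.44, -0.501, 0.745, -0.85], [-0.017, -0.825, -0.564, 0.743], [0.0, 0.0, 0.0, 1.0]] ['pixels', 'vfov', 'cx', 'cy', 'camera_from_world', 'name', 'T', 'f', 'cfw']
wrist 69.47873267206282 257.3714435624404 188.08219431737356 [[0.453, 0.865, 0.218, 0.222], [0.892, -0.439, -0.111, 0.587], [-0.001, 0.245, -0.97, 0.384], [0.0, 0.0, 0.0, 1.0]] ['pixels', 'vfov', 'cx', 'cy', 'mount', 'name', 'T', 'f', 'cfw']
{'time_s': 0.15, 'joints': array([-1.12460502,  0.33270873, -0.06470083,  1.46069282,  0.02162152,
        1.3498758 , -0.08851514]), 'dq': array([-0.00029441, -0.00223525, -0.0010643 , -0.00166167, -0.00092559,
        0.00096485, -0.00095574]), 'joint_efforts': array([ 6.23723226e-04, -6.23633480e+01,  2.46415066e-02, -3.90137887e+01,
       -6.12555700e-02,  3.74051998e-02,  8.23734467e-05]), 'tool_pos': array([0.28226747, 0.55733827, 0.22197447]), 'ee_rot': array([-8.52598230e-05,  2.32252205e-01,  9.72655473e-01, -4.86945938e-04]), 'wrist_force': array([-0.07802645, -0.19224821,  0.23218504]), 'torque': array([-0.03215605, -0.02326647, -0.00434319]), 'grasp_force': 0.0, 'width': 0.08697856754788567}
```

Run:
```python
import cv2
for n in ['scene','side']:
    cv2.imwrite(f'pics/{n}0b.png',cv2.resize(cv2.imread(f'pics/{n}0.png'),(800,600),interpolation=cv2.INTER_CUBIC))
```

```text
(no output)
```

View pics/scene0b.png

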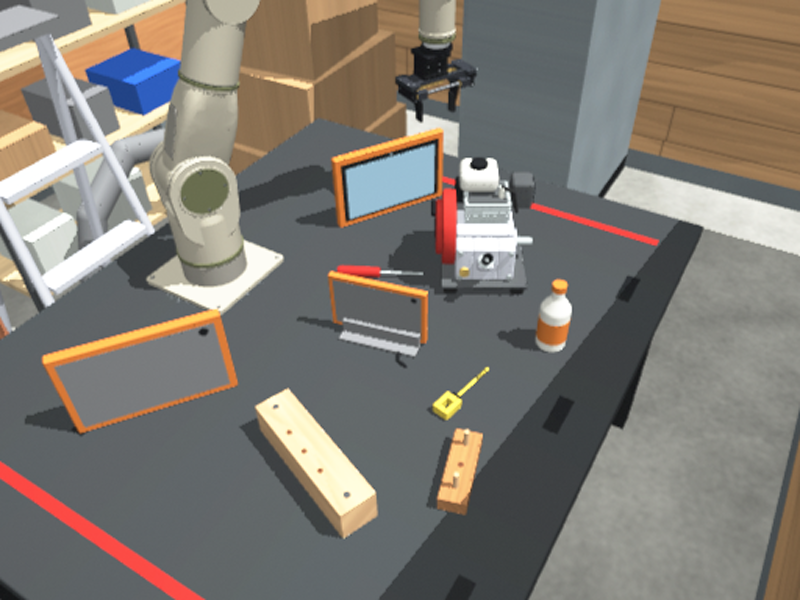

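View pics/side0b.png

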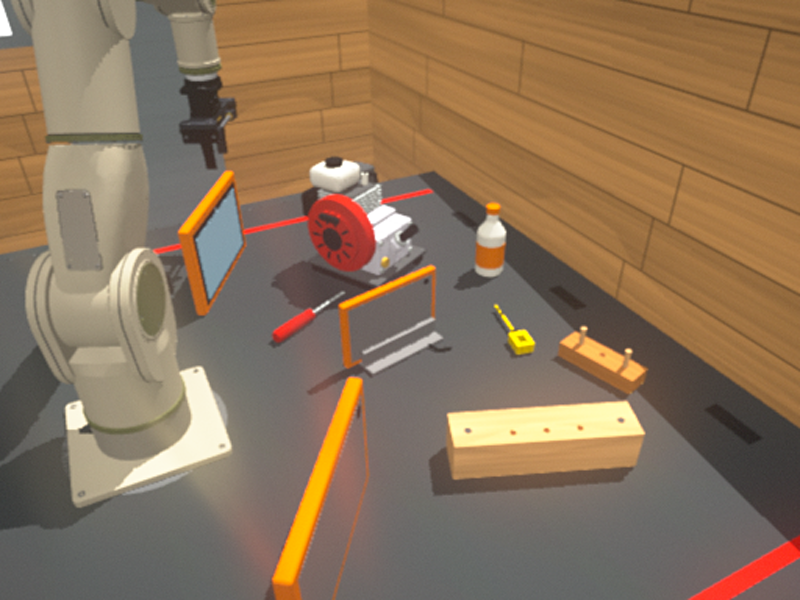

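```bash
cat >> h.py <<'E'
def mosaic(tiles,out):
    t=[]
    for d,cx,cy,k in tiles:
        w,h=400//k,300//k; x0=int(np.clip(cx-w//2,0,512-w)); y0=int(np.clip(cy-h//2,0,384-h))
        im=cv2.resize(d['pixels'][y0:y0+h,x0:x0+w,::-1],(400,300),interpolation=cv2.INTER_CUBIC)
        im=cv2.convertScaleAbs(im,alpha=1.3,beta=10)
        for x in range(-(-x0//10)*10,x0+w,10):
            cv2.line(im,((x-x0)*400//w,0),((x-x0)*400//w,6),(255,255,255),1)
            if x%20==0: cv2.putText(im,str(x),((x-x0)*400//w-8,16),0,.33,(255,255,0),1)
        for y in range(-(-y0//10)*10,y0+h,10):
            cv2.line(im,(0,(y-y0)*300//h),(6,(y-y0)*300//h),(255,255,255),1)
            cv2.putText(im,str(y),(8,(y-y0)*300//h+4),0,.33,(255,255,0),1)
        t.append(im)
    cv2.imwrite(out,np.vstack([np.hstack(t[:2]),np.hstack(t[2:])]))
E
python3 - <<'E'
from h import *
s,d=load('pics/scene0.npz'),load('pics/side0.npz')
mosaic([(s,242,200,4),(s,298,250,4),(s,312,166,4),(s,203,296,3)],'pics/m1.png')
mosaic([(d,250,202,4),(d,328,211,4),(d,253,150,4),(d,349,282,3)],'pics/m2.png')
E
```

```text
(no output)
```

View pics/m1.png

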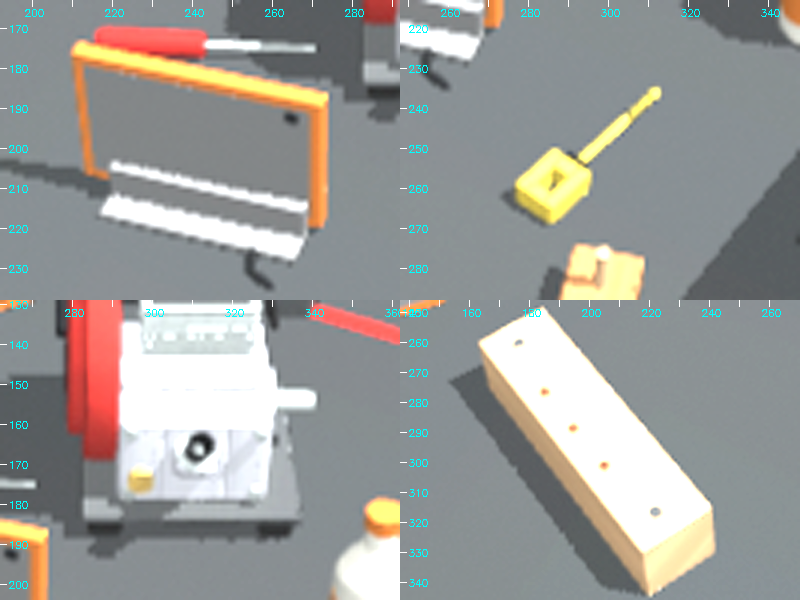

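View pics/m2.png

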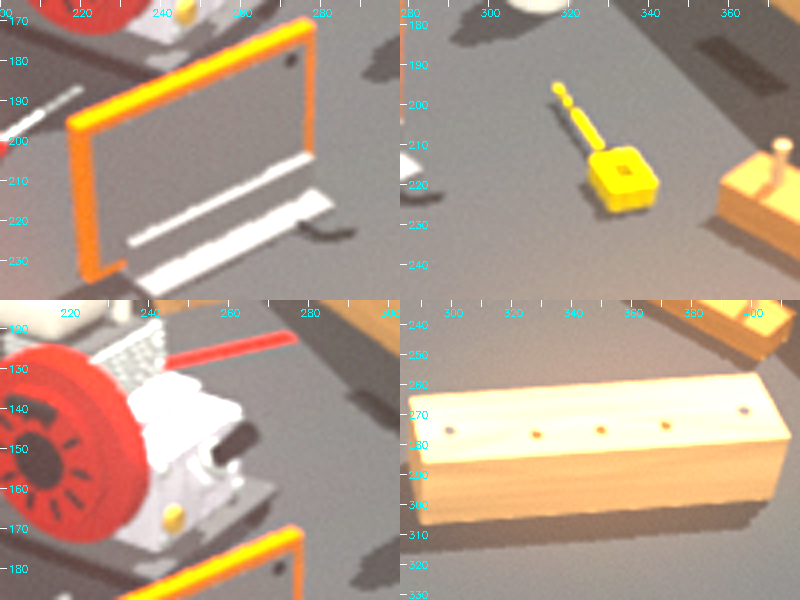

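Run:
```python
from h import *
s,d=load('pics/scene0.npz'),load('pics/side0.npz')
def T(n,a,b):
    x,r=tri((s,*a),(d,*b)); print(n,x.round(4),np.round(r,4)); return x
a=T('tab nTL',(210.8,177),(222.5,197));b=T('tab nTR',(270,189.5),(278.8,172.5));c=T('tab fTR',(274,186.2),(276.3,169.5));e=T('tab fTL',(213.5,173.2),(217,194.8))
print('w',np.linalg.norm(a-b),np.linalg.norm(c-e),np.linalg.norm(a-e),np.linalg.norm(b-c))
A=T('A',(183.5,248.3),(286.3,264.3));B=T('B',(163,260.3),(292,286.2));C=T('C',(240.4,314.5),(401,256.3));D=T('D',(219.1,330.5),(412.7,277.2))
for z in [.07]:
  for p in [(183.5,248.3),(163,260.3),(240.4,314.5),(219.1,330.5)]: print('s',onz(s,*p,z).round(4))
  for p in [(286.3,264.3),(292,286.2),(401,256.3),(412.7,277.2)]: print('d',onz(d,*p,z).round(4))
T('handle',(286.3,257.5),(333.5,216.5));T('tip',(311.8,236.5),(317.3,195.8))
print(onz(s,286.3,257.5,.022),onz(d,333.5,216.5,.022),onz(s,311.8,236.5,.011),onz(d,317.3,195.8,.011))
T('neck',(312,166),(265.5,146.3))
print('base',onz(s,283.3,186,0),onz(s,337,184,0))
print('glue',onz(s,353,223,0),onz(d,313.5,175,0)); print('sd',onz(s,215,173,.015),onz(s,270,175,.005))
print('rail',[onz(s,u*.64,v*.64,.032).round(3).tolist() for u,v in [(456,429),(482,432),(438,500),(465,512)]])
```

```text
tab nTL [ 0.3593 -0.0164  0.1398] [0.0011 0.0011]
tab nTR [0.5519 0.0238 0.1405] [0.0014 0.0014]
tab fTR [0.5546 0.0439 0.1395] [0.0016 0.0016]
tab fTL [0.3525 0.0072 0.1352] [0.0015 0.0015]
w 0.19676412694438478 0.20537184034177852 0.025050873795247872 0.02025910402763686
A [ 0.4217 -0.2506  0.0683] [0.0006 0.0006]
B [ 0.3989 -0.3152  0.0673] [0.0012 0.0012]
C [ 0.6816 -0.3524  0.0679] [0.0007 0.0007]
D [ 0.6595 -0.4148  0.0644] [0.0007 0.0007]
s [ 0.4225 -0.251   0.07  ]
s [ 0.4001 -0.3154  0.07  ]
s [ 0.6822 -0.3527  0.07  ]
s [ 0.6615 -0.4167  0.07  ]
d [ 0.4207 -0.2529  0.07  ]
d [ 0.3974 -0.3187  0.07  ]
d [ 0.6795 -0.3548  0.07  ]
d [ 0.6542 -0.4193  0.07  ]
handle [ 0.6745 -0.0932  0.0162] [0.0009 0.0009]
tip [0.6997 0.0289 0.0077] [0. 0.]
[ 0.67633338 -0.09643726  0.022     ] [ 0.66927392 -0.10045179  0.022     ] [0.70082444 0.02598063 0.011     ] [0.69675815 0.0248972  0.011     ]
neck [0.6052 0.2084 0.1269] [0.0002 0.0002]
base [0.50379516 0.20375012 0.        ] [0.66419059 0.30818826 0.        ]
glue [0.78621443 0.15533018 0.        ] [0.76665357 0.15303147 0.        ]
sd [0.26187469 0.12836378 0.015     ] [0.43532204 0.22827378 0.005     ]
rail [[0.723, -0.151, 0.032], [0.766, -0.133, 0.032], [0.765, -0.294, 0.032], [0.813, -0.292, 0.032]]
```

```bash
cat >> h.py <<'E'
def down(yaw_y,tilt=0.):
    """tool-down orientation, tool y at heading yaw_y (deg); tilt = rotation about tool x (deg)"""
    a=np.radians(yaw_y); y=np.array([np.cos(a),np.sin(a),0]); z=np.array([0,0,-1.]); x=np.cross(y,z)
    return np.column_stack([x,y,z])@R.from_euler('x',tilt,degrees=True).as_matrix()
def plan(ways,T0=None):
    """ways: list of (pos,Rot or None,nrows). prints rows for move_arm in calls of 8"""
    T=pose(read_state()) if T0 is None else T0
    p,M=T[:3,3].copy(),T[:3,:3].copy(); S=[];D=[]
    for tp,tR,n in ways:
        tR=M if tR is None else tR
        rv=R.from_matrix(M.T@tR).as_rotvec()/n; dp=(np.array(tp)-p)/n
        if np.linalg.norm(dp)>.0626 or np.linalg.norm(rv)>np.radians(10.7): print('TOO FAST',np.linalg.norm(dp),np.degrees(np.linalg.norm(rv)))
        dr=np.round(rv/2/np.pi,4)
        for i in range(n):
            s=np.round(M.T@(np.array(tp)-p)/(n-i)/.075,3); S.append(s.tolist()); D.append(dr.tolist())
            p=p+M@s*.075; M=M@R.from_rotvec(dr*2*np.pi).as_matrix()
    while len(S)%8: S.append([0,0,0]);D.append([0,0,0])
    for k in range(0,len(S),8): print(json.dumps({"slide":S[k:k+8],"dr":D[k:k+8]}))
E
python3 - <<'E'
from h import *
plan([([.282,.557,.33],None,2),([.455,.02,.33],down(100.8),10),([.455,.02,.26],None,4)])
s,d=load('pics/scene0.npz'),load('pics/side0.npz')
for a,b in [((298,276),(373,210.5)),((292,304.5),(402,224.6))]: print(tri((s,*a),(d,*b)))
E
```

```text
{"slide": [[0.001, -0.004, -0.72], [0.0, -0.003, -0.72], [-0.529, -0.535, 0.001], [-0.493, -0.568, 0.0], [-0.454, -0.6, 0.001], [-0.414, -0.628, 0.0], [-0.372, -0.654, 0.001], [-0.328, -0.677, 0.0]], "dr": [[0.0, 0.0, 0.0], [0.0, 0.0, 0.0], [-0.0, -0.0, -0.0105], [-0.0, -0.0, -0.0105], [-0.0, -0.0, -0.0105], [-0.0, -0.0, -0.0105], [-0.0, -0.0, -0.0105], [-0.0, -0.0, -0.0105]]}
{"slide": [[-0.282, -0.697, 0.001], [-0.236, -0.714, 0.0], [-0.188, -0.729, 0.001], [-0.139, -0.739, 0.0], [-0.0, 0.0, 0.233], [-0.0, 0.0, 0.234], [-0.0, 0.0, 0.233], [-0.001, 0.001, 0.234]], "dr": [[-0.0, -0.0, -0.0105], [-0.0, -0.0, -0.0105], [-0.0, -0.0, -0.0105], [-0.0, -0.0, -0.0105], [0.0, 0.0, 0.0], [0.0, 0.0, 0.0], [0.0, 0.0, 0.0], [0.0, 0.0, 0.0]]}
(array([ 0.74991605, -0.16913323,  0.06240013]), [np.float64(0.0009670108687777374), np.float64(0.0009670108687777969)])
(array([ 0.7773087 , -0.25560992,  0.06128079]), [np.float64(0.0003061140435264682), np.float64(0.0003061140435266356)])
```

Request:
move_arm(
  slide=[
    [0.001,-0.004,-0.72],
    [0.0,-0.003,-0.72],
    [-0.529,-0.535,0.001],
    [-0.493,-0.568,0.0],
    [-0.454,-0.6,0.001],
    [-0.414,-0.628,0.0],
    [-0.372,-0.654,0.001],
    [-0.328,-0.677,0.0],
  ],
  dr=[
    [0,0,0],
    [0,0,0],
    [0,0,-0.0105],
    [0,0,-0.0105],
    [0,0,-0.0105],
    [0,0,-0.0105],
    [0,0,-0.0105],
    [0,0,-0.0105],
  ],
)

```text
time_s: 1.15
tool_pos: [0.3861, 0.233, 0.3303]
ee_rot: [0.0, 0.035, 0.999, 0.0]
wrist_force: [0.0, 0.1, 0.5]
width: 0.0868
grasp_force: 0.0
```

Request:
move_arm(
  slide=[
    [-0.282,-0.697,0.001],
    [-0.236,-0.714,0.0],
    [-0.188,-0.729,0.001],
    [-0.139,-0.739,0.0],
    [0.0,0.0,0.233],
    [0.0,0.0,0.234],
    [0.0,0.0,0.233],
    [0.0,0.0,0.234],
  ],
  dr=[
    [0,0,-0.0105],
    [0,0,-0.0105],
    [0,0,-0.0105],
    [0,0,-0.0105],
    [0,0,0],
    [0,0,0],
    [0,0,0],
    [0,0,0],
  ],
)

```text
time_s: 2.15
tool_pos: [0.4547, 0.021, 0.2587]
ee_rot: [-0.0, -0.096, 0.995, -0.0]
wrist_force: [0.4, 0.4, 0.3]
width: 0.0868
grasp_force: 0.0
```

Run:
```python
from h import *
f=grab('wrist'); save(f,'pics/w1.png'); s=read_state(); print(s['time_s'],s['joints'].round(3),s['tool_pos'],f['T'].round(3).tolist())
cv2.imwrite('pics/w1b.png',cv2.resize(cv2.imread('pics/w1.png'),(800,600),interpolation=cv2.INTER_CUBIC))
```

```text
2.2 [-0.612 -0.094  0.44   1.852  0.041  1.378  1.582] [0.45385265 0.02070216 0.25662357] [[-0.982, -0.191, -0.001, 0.455], [-0.191, 0.982, -0.0, 0.021], [0.001, -0.0, -1.0, 0.259], [0.0, 0.0, 0.0, 1.0]]
```

View pics/w1b.png

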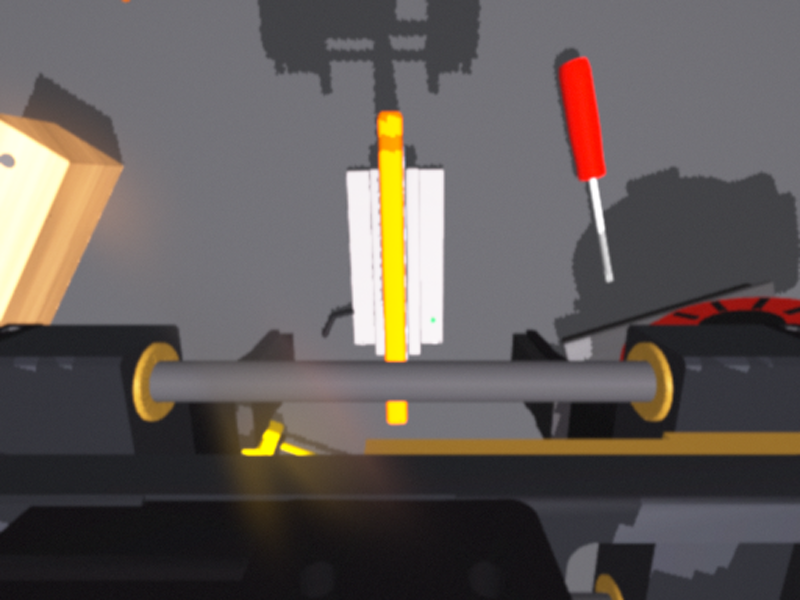

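Run:
```python
from h import *
w=load('pics/w1.npz')
P=[onz(w,u*.64,v*.64,.143) for u,v in [(391,112),(397,424)]]
d=P[1]-P[0]; c=(P[0]+P[1])/2
print(P,np.linalg.norm(d),np.degrees(np.arctan2(d[1],d[0])),c)
# edges at two rows
for v in (150,330): print([onz(w,u*.64,v*.64,.143).round(4).tolist() for u in ((378,404) if v==150 else (384,406))])
plan([([c[0],c[1],.20],down(np.degrees(np.arctan2(d[1],d[0]))+90),2),([c[0],c[1],.113],None,4)])
# timber edge visible: top corner
print('timberC?',onz(w,122*.64,163*.64,.0).round(3),onz(w,70*.64,160*.64,.07).round(3))
```

```text
[array([ 0.34860238, -0.00624614,  0.143     ]), array([0.55300469, 0.03641741, 0.143     ])] 0.20880727765865123 11.789709049890904 [0.45080354 0.01508564 0.143     ]
[[0.3714, -0.0101, 0.143], [0.3684, 0.0056, 0.143]]
[[0.4849, 0.0145, 0.143], [0.482, 0.0291, 0.143]]
{"slide": [[0.026, -0.033, 0.378], [0.027, -0.032, 0.377], [0.0, -0.0, 0.29], [0.0, -0.0, 0.29], [0.0, -0.0, 0.29], [0.0, -0.0, 0.29], [0, 0, 0], [0, 0, 0]], "dr": [[-0.0, -0.0003, -0.0011], [-0.0, -0.0003, -0.0011], [0.0, 0.0, 0.0], [0.0, 0.0, 0.0], [0.0, 0.0, 0.0], [0.0, 0.0, 0.0], [0, 0, 0], [0, 0, 0]]}
timberC? [ 0.419 -0.252  0.   ] [ 0.42  -0.248  0.07 ]
```

Request:
move_arm(
  slide=[
    [0.026,-0.033,0.378],
    [0.027,-0.032,0.377],
    [0.0,0.0,0.29],
    [0.0,0.0,0.29],
    [0.0,0.0,0.29],
    [0.0,0.0,0.29],
    [0,0,0],
    [0,0,0],
  ],
  dr=[
    [0,-0.0003,-0.0011],
    [0,-0.0003,-0.0011],
    [0,0,0],
    [0,0,0],
    [0,0,0],
    [0,0,0],
    [0,0,0],
    [0,0,0],
  ],
)

```text
time_s: 3.2
tool_pos: [0.4529, 0.0149, 0.1172]
ee_rot: [0.002, -0.102, 0.995, 0.0]
wrist_force: [0.3, -0.6, -0.2]
width: 0.0868
grasp_force: 0.0
```

Request:
move_arm(
  slide=[
    [0,0,0],
    [0,0,0],
    [0,0,0],
    [0,0,0],
    [0,0,0],
    [0,0,0],
    [0,0,0],
    [0,0,0],
  ],
  dr=[
    [0,0,0],
    [0,0,0],
    [0,0,0],
    [0,0,0],
    [0,0,0],
    [0,0,0],
    [0,0,0],
    [0,0,0],
  ],
  grip=0,
  squeeze=40,
)

```text
time_s: 4.2
tool_pos: [0.4525, 0.0147, 0.1165]
ee_rot: [0.002, -0.102, 0.995, 0.0]
wrist_force: [-0.1, -1.1, 0.2]
width: 0.0152
grasp_force: 2.3
```

Run:
```python
from h import *
s=read_state(); T=pose(s); print(s['time_s'],s['tool_pos'],s['width'],s['grasp_force'],s['wrist_force'],np.degrees(np.arctan2(T[1,1],T[0,1])))
p=T[:3,3]; th=20
n=np.array([.365,.931,0]); n/=np.linalg.norm(n)           # timber outward normal (from -x face)
mid=np.array([.552,-.302,0])                              # face midpoint at bench
yl=np.degrees(np.arctan2(n[1],n[0]))                      # tool y heading: outward
# tablet frame from tool: tablet z=-tool z, tablet x=-tool y ; tilt sign: tool z must be down and outward(n)
for t in (th,-th):
    M=down(yl,t); 
    if M[:3,2]@n>0: break
zt=-M[:,2]; xt=-M[:,1]; print('tilt',t,'zt',zt,'xt',xt, 'y',np.cross(zt,xt))
foot=mid+n*(.0255+.00705+.004)+np.array([0,0,.0026]); 
tcp=foot+zt*.105
print('foot',foot,'tcp',tcp)
plan([([p[0],p[1],.25],None,4),([tcp[0],tcp[1],.25],down(yl),8),(tcp+[0,0,.06],M,4)])
```

```text
4.2 [0.45246565 0.01468005 0.11645984] 0.015215445623366488 2.2594658226853426 [-0.10027159 -1.06412201  0.2016167 ] 101.73618926144637
tilt -20 zt [-0.12483823 -0.31842298  0.93969262] xt [-0.34299021 -0.87485995 -0.34202014] y [ 0.93100652 -0.36500256  0.        ]
foot [ 0.56534084 -0.26797171  0.0026    ] tcp [ 0.55223283 -0.30140612  0.10126773]
{"slide": [[-0.002, -0.0, -0.445], [-0.002, -0.0, -0.445], [-0.001, -0.0, -0.445], [-0.002, -0.0, -0.446], [-0.056, -0.55, 0.0], [-0.095, -0.544, 0.0], [-0.134, -0.536, 0.0], [-0.172, -0.525, 0.0]], "dr": [[0.0, 0.0, 0.0], [0.0, 0.0, 0.0], [0.0, 0.0, 0.0], [0.0, 0.0, 0.0], [0.0, 0.0001, 0.0115], [0.0, 0.0001, 0.0115], [0.0, 0.0001, 0.0115], [0.0, 0.0001, 0.0115]]}
{"slide": [[-0.21, -0.511, 0.0], [-0.246, -0.494, -0.0], [-0.282, -0.475, -0.0], [-0.315, -0.454, -0.001], [-0.0, -0.0, 0.296], [-0.0, -0.026, 0.295], [-0.0, -0.052, 0.291], [-0.001, -0.077, 0.286]], "dr": [[0.0, 0.0001, 0.0115], [0.0, 0.0001, 0.0115], [0.0, 0.0001, 0.0115], [0.0, 0.0001, 0.0115], [-0.0139, -0.0001, 0.0], [-0.0139, -0.0001, 0.0], [-0.0139, -0.0001, 0.0], [-0.0139, -0.0001, 0.0]]}
```

Request:
move_arm(
  slide=[
    [0,0,0],
    [0,0,0],
    [0,0,-0.1],
    [0,0,-0.2],
    [0,0,-0.3],
    [0,0,-0.4],
    [0,0,-0.4],
    [0,0,-0.4],
  ],
  dr=[
    [0,0,0],
    [0,0,0],
    [0,0,0],
    [0,0,0],
    [0,0,0],
    [0,0,0],
    [0,0,0],
    [0,0,0],
  ],
)

```text
time_s: 5.2
tool_pos: [0.4518, 0.0144, 0.2534]
ee_rot: [0.002, -0.102, 0.995, 0.0]
wrist_force: [-0.2, 0.7, -3.5]
width: 0.0145
grasp_force: 40.0
```

Run:
```python
from h import *
s=read_state(); T=pose(s); print(s['time_s'],s['tool_pos'],s['width'],s['grasp_force'],s['wrist_force'])
p=T[:3,3]
n=np.array([.365,.931,0]); n/=np.linalg.norm(n)
mid=np.array([.552,-.302,0]); yl=np.degrees(np.arctan2(n[1],n[0])); M=down(yl,-20); zt=-M[:,2]
foot=mid+n*(.0255+.00705+.004)+np.array([0,0,.0026]); tcp=foot+zt*.1085
print(tcp)
plan([([p[0],p[1],.25],None,1),([tcp[0],tcp[1],.25],down(yl),7),(tcp+[0,0,.045],M,4)])
```

```text
5.2 [0.45179016 0.01441682 0.25338923] 0.01454965226123268 39.991146214306355 [-0.22354041  0.68797523 -3.52754023]
[ 0.5517959  -0.30252061  0.10455665]
{"slide": [[0.0, -0.0, 0.045], [-0.064, -0.63, 0.0], [-0.115, -0.622, 0.0], [-0.166, -0.611, 0.0], [-0.216, -0.595, -0.0], [-0.264, -0.575, -0.0], [-0.311, -0.552, -0.0], [-0.355, -0.524, -0.001]], "dr": [[0.0, 0.0, 0.0], [0.0, 0.0001, 0.0131], [0.0, 0.0001, 0.0131], [0.0, 0.0001, 0.0131], [0.0, 0.0001, 0.0131], [0.0, 0.0001, 0.0131], [0.0, 0.0001, 0.0131], [0.0, 0.0001, 0.0131]]}
{"slide": [[-0.0, -0.0, 0.335], [-0.0, -0.03, 0.333], [-0.0, -0.058, 0.33], [-0.001, -0.087, 0.323], [0, 0, 0], [0, 0, 0], [0, 0, 0], [0, 0, 0]], "dr": [[-0.0138, -0.0, 0.0001], [-0.0138, -0.0, 0.0001], [-0.0138, -0.0, 0.0001], [-0.0138, -0.0, 0.0001], [0, 0, 0], [0, 0, 0], [0, 0, 0], [0, 0, 0]]}
```

Request:
move_arm(
  slide=[
    [0.0,0.0,0.045],
    [-0.064,-0.63,0.0],
    [-0.115,-0.622,0.0],
    [-0.166,-0.611,0.0],
    [-0.216,-0.595,0.0],
    [-0.264,-0.575,0.0],
    [-0.311,-0.552,0.0],
    [-0.355,-0.524,-0.001],
  ],
  dr=[
    [0,0,0],
    [0,0.0001,0.0131],
    [0,0.0001,0.0131],
    [0,0.0001,0.0131],
    [0,0.0001,0.0131],
    [0,0.0001,0.0131],
    [0,0.0001,0.0131],
    [0,0.0001,0.0131],
  ],
)

```text
time_s: 6.2
tool_pos: [0.5521, -0.3033, 0.2467]
ee_rot: [-0.001, 0.186, 0.983, 0.001]
wrist_force: [1.6, -0.3, -2.7]
width: 0.0148
grasp_force: 40.0
```

Request:
move_arm(
  slide=[
    [0,0,0.335],
    [0,-0.03,0.333],
    [0,-0.058,0.33],
    [-0.001,-0.087,0.323],
    [0,0,0],
    [0,0,0],
    [0,0,0],
    [0,0,0],
  ],
  dr=[
    [-0.0138,0,0.0001],
    [-0.0138,0,0.0001],
    [-0.0138,0,0.0001],
    [-0.0138,0,0.0001],
    [0,0,0],
    [0,0,0],
    [0,0,0],
    [0,0,0],
  ],
)

```text
time_s: 7.2
tool_pos: [0.5528, -0.3018, 0.1487]
ee_rot: [0.032, 0.182, 0.968, 0.17]
wrist_force: [0.3, 0.1, -4.3]
width: 0.0145
grasp_force: 39.9
```

Run:
```python
from h import *
a=grab('scene'); b=grab('side'); save(a,'pics/s2.png'); save(b,'pics/d2.png')
a,b=load('pics/s2.npz'),load('pics/d2.npz')
s=read_state(); T=pose(s); print(s['time_s'],s['tool_pos'],s['width'],s['grasp_force'],s['wrist_force'],s['joints'].round(2))
M=T[:3,:3]; print('tool z',M[:,2],'tool y',M[:,1])
n=np.array([.365,.931,0]); n/=np.linalg.norm(n); mid=np.array([.552,-.302,0])
foot=T[:3,3]+M[:,2]*.1085; zt=-M[:,2]; xt=-M[:,1]
bc=foot+xt*.0075; print('foot',foot,'back corner gap from face',(bc-mid)@n,'height',bc[2])
mosaic([(a,230,270,3),(a,300,220,2),(b,330,230,3),(b,300,200,2)],'pics/m3.png')
```

```text
7.3 [ 0.55246198 -0.30202194  0.14831833] 0.014631226923104132 39.93684523855336 [ 0.79261153  0.00745892 -3.51962522] [ 0.13  0.53  0.67  1.52 -0.65  1.38  2.14]
tool z [ 0.12361808  0.31722685 -0.94025831] tool y [0.34269283 0.87558412 0.34046157]
foot [ 0.56587454 -0.26760282  0.0463003 ] back corner gap from face 0.030036300204312482 height 0.043746841260617904
```

View pics/m3.png

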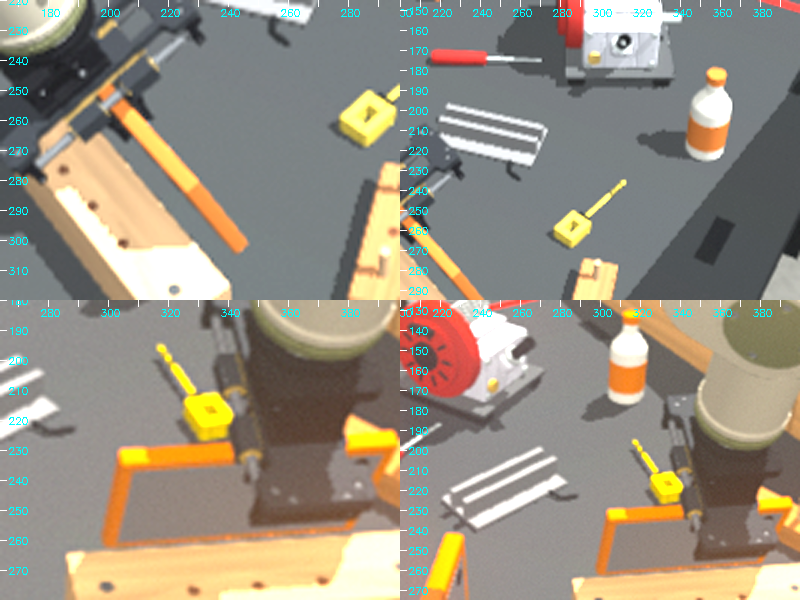

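Run:
```python
from h import *
T=pose(read_state()); n=np.array([.365,.931,0]); t=T[:3,3]-.003*n
plan([(t-[0,0,.038],None,4),(t-[0,0,.045],None,3)])
```

```text
{"slide": [[-0.0, -0.053, 0.116], [-0.0, -0.052, 0.116], [-0.0, -0.053, 0.115], [-0.0, -0.052, 0.116], [-0.0, -0.011, 0.029], [-0.0, -0.01, 0.029], [-0.0, -0.011, 0.03], [0, 0, 0]], "dr": [[0.0, 0.0, 0.0], [0.0, 0.0, 0.0], [0.0, 0.0, 0.0], [0.0, 0.0, 0.0], [0.0, 0.0, 0.0], [0.0, 0.0, 0.0], [0.0, 0.0, 0.0], [0, 0, 0]]}
```

Request:
move_arm(
  slide=[
    [0,-0.053,0.116],
    [0,-0.052,0.116],
    [0,-0.053,0.115],
    [0,-0.052,0.116],
    [0,-0.011,0.029],
    [0,-0.01,0.029],
    [0,-0.011,0.03],
    [0,0,0],
  ],
  dr=[
    [0,0,0],
    [0,0,0],
    [0,0,0],
    [0,0,0],
    [0,0,0],
    [0,0,0],
    [0,0,0],
    [0,0,0],
  ],
)

```text
time_s: 8.3
tool_pos: [0.5511, -0.3057, 0.1046]
ee_rot: [0.032, 0.183, 0.968, 0.17]
wrist_force: [-4.6, 1.0, 7.6]
width: 0.0146
grasp_force: 40.0
```

Request:
move_arm(
  slide=[
    [0,0,0],
    [0,0,0],
    [0,0,0],
    [0,0,0],
    [0,0,0],
    [0,0,0],
    [0,0,0],
    [0,0,0],
  ],
  dr=[
    [0,0,0],
    [0,0,0],
    [0,0,0],
    [0,0,0],
    [0,0,0],
    [0,0,0],
    [0,0,0],
    [0,0,0],
  ],
  grip=0.4,
)

```text
time_s: 9.3
tool_pos: [0.5508, -0.3052, 0.1026]
ee_rot: [0.031, 0.183, 0.968, 0.17]
wrist_force: [-0.0, -0.2, -0.2]
width: 0.0347
grasp_force: 0.0
```

Run:
```python
from h import *
s=read_state(); T=pose(s); print(s['time_s'],s['tool_pos'],s['width'],s['grasp_force'],s['wrist_force'])
p=T[:3,3]; z=T[:3,2]
# dipstick estimate: handle (.672,-.098) tip (.699,.026); observation pose to look from above
q=p-z*.12
plan([(q,None,6),([.62,-.19,.27],down(-12.4+0+80),4),([.66,-.16,.27],down(-12.4),9)])
```

```text
9.3 [ 0.55084272 -0.3051541   0.10262816] 0.03473514657358726 0.0 [-0.03263019 -0.21785382 -0.19179277]
{"slide": [[0.0, 0.0, -0.267], [0.0, 0.0, -0.267], [-0.0, 0.0, -0.266], [0.0, 0.0, -0.267], [0.0, 0.0, -0.266], [0.0, 0.0, -0.267], [-0.074, 0.605, 0.026], [-0.071, 0.606, -0.027]], "dr": [[0.0, 0.0, 0.0], [0.0, 0.0, 0.0], [0.0, 0.0, 0.0], [0.0, 0.0, 0.0], [0.0, 0.0, 0.0], [0.0, 0.0, 0.0], [0.0138, -0.0002, 0.0007], [0.0138, -0.0002, 0.0007]]}
{"slide": [[-0.068, 0.601, -0.079], [-0.066, 0.593, -0.13], [-0.038, 0.064, 0.0], [-0.027, 0.069, 0.0], [-0.017, 0.072, 0.0], [-0.005, 0.074, 0.0], [0.006, 0.074, 0.0], [0.018, 0.072, 0.0]], "dr": [[0.0138, -0.0002, 0.0007], [0.0138, -0.0002, 0.0007], [0.0, -0.0, 0.0247], [0.0, -0.0, 0.0247], [0.0, -0.0, 0.0247], [0.0, -0.0, 0.0247], [0.0, -0.0, 0.0247], [0.0, -0.0, 0.0247]]}
{"slide": [[0.028, 0.068, 0.0], [0.039, 0.063, 0.0], [0.048, 0.056, 0.0], [0, 0, 0], [0, 0, 0], [0, 0, 0], [0, 0, 0], [0, 0, 0]], "dr": [[0.0, -0.0, 0.0247], [0.0, -0.0, 0.0247], [0.0, -0.0, 0.0247], [0, 0, 0], [0, 0, 0], [0, 0, 0], [0, 0, 0], [0, 0, 0]]}
```

Run:
```python
from h import *
T=pose(read_state()); p=T[:3,3]; z=T[:3,2]
q=p-z*.12
plan([(q,None,6),([.61,-.24,.27],down(67.6),4),([.645,-.215,.27],down(-12.4),8)])
```

```text
{"slide": [[0.0, 0.0, -0.267], [0.0, 0.0, -0.267], [-0.0, 0.0, -0.266], [0.0, 0.0, -0.267], [0.0, 0.0, -0.266], [0.0, 0.0, -0.267], [-0.103, 0.448, -0.031], [-0.102, 0.444, -0.07]], "dr": [[0.0, 0.0, 0.0], [0.0, 0.0, 0.0], [0.0, 0.0, 0.0], [0.0, 0.0, 0.0], [0.0, 0.0, 0.0], [0.0, 0.0, 0.0], [0.0138, -0.0002, 0.0007], [0.0138, -0.0002, 0.0007]]}
{"slide": [[-0.1, 0.437, -0.108], [-0.098, 0.426, -0.145], [-0.038, 0.061, 0.0], [-0.027, 0.066, 0.0], [-0.015, 0.07, 0.0], [-0.002, 0.072, 0.0], [0.01, 0.071, 0.0], [0.022, 0.068, 0.0]], "dr": [[0.0138, -0.0002, 0.0007], [0.0138, -0.0002, 0.0007], [0.0, -0.0, 0.0278], [0.0, -0.0, 0.0278], [0.0, -0.0, 0.0278], [0.0, -0.0, 0.0278], [0.0, -0.0, 0.0278], [0.0, -0.0, 0.0278]]}
{"slide": [[0.034, 0.063, 0.0], [0.044, 0.056, 0.001], [0, 0, 0], [0, 0, 0], [0, 0, 0], [0, 0, 0], [0, 0, 0], [0, 0, 0]], "dr": [[0.0, -0.0, 0.0278], [0.0, -0.0, 0.0278], [0, 0, 0], [0, 0, 0], [0, 0, 0], [0, 0, 0], [0, 0, 0], [0, 0, 0]]}
```

Request:
move_arm(
  slide=[
    [0,0,-0.267],
    [0,0,-0.267],
    [0,0,-0.266],
    [0,0,-0.267],
    [0,0,-0.266],
    [0,0,-0.267],
    [-0.103,0.448,-0.031],
    [-0.102,0.444,-0.07],
  ],
  dr=[
    [0,0,0],
    [0,0,0],
    [0,0,0],
    [0,0,0],
    [0,0,0],
    [0,0,0],
    [0.0138,-0.0002,0.0007],
    [0.0138,-0.0002,0.0007],
  ],
)

```text
time_s: 10.3
tool_pos: [0.573, -0.2923, 0.244]
ee_rot: [0.016, 0.191, 0.978, 0.084]
wrist_force: [0.9, 0.4, -0.1]
width: 0.0347
grasp_force: 0.0
```

Request:
move_arm(
  slide=[
    [-0.1,0.437,-0.108],
    [-0.098,0.426,-0.145],
    [-0.038,0.061,0.0],
    [-0.027,0.066,0.0],
    [-0.015,0.07,0.0],
    [-0.002,0.072,0.0],
    [0.01,0.071,0.0],
    [0.022,0.068,0.0],
  ],
  dr=[
    [0.0138,-0.0002,0.0007],
    [0.0138,-0.0002,0.0007],
    [0,0,0.0278],
    [0,0,0.0278],
    [0,0,0.0278],
    [0,0,0.0278],
    [0,0,0.0278],
    [0,0,0.0278],
  ],
)

```text
time_s: 11.3
tool_pos: [0.6364, -0.2212, 0.2707]
ee_rot: [0.0, 0.662, 0.75, 0.0]
wrist_force: [-0.3, -0.6, 0.1]
width: 0.0345
grasp_force: 0.0
```

Request:
move_arm(
  slide=[
    [0.034,0.063,0.0],
    [0.044,0.056,0.001],
    [0,0,0],
    [0,0,0],
    [0,0,0],
    [0,0,0],
    [0,0,0],
    [0,0,0],
  ],
  dr=[
    [0,0,0.0278],
    [0,0,0.0278],
    [0,0,0],
    [0,0,0],
    [0,0,0],
    [0,0,0],
    [0,0,0],
    [0,0,0],
  ],
  grip=0.75,
)

```text
time_s: 12.3
tool_pos: [0.645, -0.215, 0.27]
ee_rot: [-0.0, 0.78, 0.626, 0.001]
wrist_force: [-0.1, 1.2, 0.2]
width: 0.0652
grasp_force: 0.0
```

Run:
```python
from h import *
w=grab('wrist'); save(w,'pics/w4.png'); a=grab('scene'); b=grab('side'); save(a,'pics/s4.png'); save(b,'pics/d4.png')
s=read_state(); print(s['time_s'],s['joints'].round(2),w['T'].round(3).tolist())
big=cv2.resize(w['pixels'][:,:,::-1],(533,400),interpolation=cv2.INTER_AREA)
im=np.zeros((600,800,3),np.uint8); im[:400,:533]=big
im[:200,533:800]=cv2.resize(a['pixels'][150:300,100:300,::-1],(267,200)); im[200:400,533:800]=cv2.resize(b['pixels'][180:330,250:450,::-1],(267,200))
im[400:600,:400]=cv2.resize(w['pixels'][240:384,:288,::-1],(400,200)); im[400:,400:]=cv2.resize(w['pixels'][240:384,224:,::-1],(400,200))
cv2.imwrite('pics/w4b.png',im[:400])
```

```text
12.45 [-0.37  0.61  1.02  1.26 -0.51  1.54  0.36] [[0.217, 0.976, 0.001, 0.645], [0.976, -0.217, 0.001, -0.215], [0.001, 0.001, -1.0, 0.27], [0.0, 0.0, 0.0, 1.0]]
```

View pics/w4b.png

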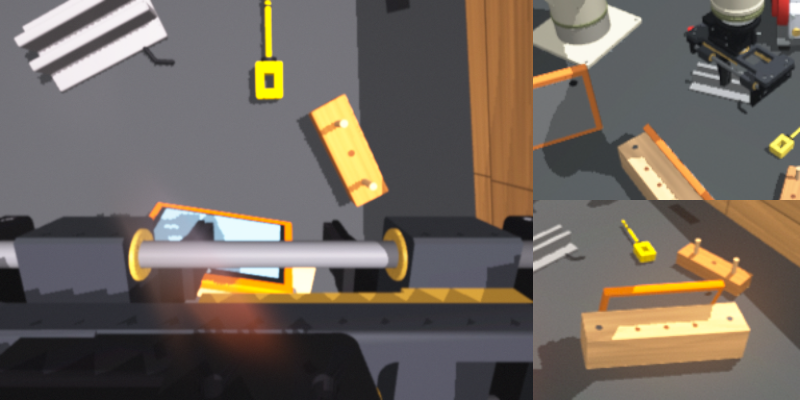

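Run:
```python
from h import *
w=load('pics/w4.npz'); px=w['pixels'].astype(int)
m=((px[...,0]>170)&(px[...,1]>150)&(px[...,2]<110)).astype(np.uint8); m[110:]=0
print('area',m.sum()); ys,xs=np.nonzero(m)
for y in range(0,104,6):
    r=np.nonzero(m[y])[0]; print(y,r.min() if len(r) else None,r.max() if len(r) else None,len(r))
# rod axis: project mask centers on z=.011 plane
rows=[y for y in range(0,55) if m[y].sum()]
P=np.array([onz(w,np.nonzero(m[y])[0].mean(),y,.0145)[:2] for y in rows if y<50])
v=np.linalg.svd(P-P.mean(0))[2][0]; v*=np.sign(v[1]); print('rod yaw',np.degrees(np.arctan2(v[1],v[0])),P.mean(0))
# neck
s,d=load('pics/s4.npz'),load('pics/d4.npz')
for n,im in (('s',s),('d',d)):
    q=im['pixels'].astype(int); k=((q[...,0]>140)&(q[...,1]>120)&(q[...,2]<80)).astype(np.uint8)
    k=k[190:275,270:350]; yy,xx=np.nonzero(k); print(n,len(xx),xx.min()+270,xx.max()+270,yy.min()+190,yy.max()+190)
```

```text
area 1269
0 255 259 5
6 255 259 5
12 254 260 7
18 254 260 7
24 254 260 7
30 255 260 6
36 255 260 6
42 255 260 6
48 255 260 6
54 256 260 5
60 245 271 27
66 245 271 27
72 245 271 18
78 245 271 18
84 245 271 27
90 246 272 27
96 319 322 4
102 308 311 4
rod yaw 78.40221472558001 [ 0.68576383 -0.02962172]
s 83 277 310 237 268
d 520 299 349 195 263
```

Run:
```python
from h import *
w=load('pics/w4.npz'); px=w['pixels'].astype(int)
m=((px[...,0]>170)&(px[...,1]>150)&(px[...,2]<110)).astype(np.uint8)
print([ (y,int(m[y,240:280].sum()),px[y,250].tolist()) for y in list(range(55,62))+list(range(88,98))])
f=onz(w,258.2,58,.022); print('front',f)
for v,z in ((93,.022),(95.5,0)): print('rear',v,onz(w,258.8,v,z),np.linalg.norm(onz(w,258.8,v,z)[:2]-f[:2]))
print('width',np.linalg.norm(onz(w,244.5,66,.022)-onz(w,271.5,66,.022)))
print('tiprow0',onz(w,257,0,.011))
s,d=load('pics/scene0.npz'),load('pics/side0.npz')
C=f[:2]; u=np.array([np.cos(np.radians(78.4)),np.sin(np.radians(78.4))])
tip=np.append(f[:2]+u*.106,.011); print('pred tip',tip,proj(s,tip),proj(d,tip),'obs (311.8,236.5) (317.3,195.8)')
hc=np.append(f[:2]-u*.023,.022); print('pred handle top c',hc,proj(s,hc),proj(d,hc),'obs (286.3,257.5) (333.5,216.5)')
# dowel base/tops in wrist view
print('dowel tops',onz(w,343*.96,123*.96,.067),onz(w,373*.96,186*.96,.067))
```

```text
[(55, 0, [95, 95, 99]), (56, 0, [86, 85, 89]), (57, 0, [87, 84, 84]), (58, 16, [177, 152, 64]), (59, 25, [254, 249, 0]), (60, 27, [255, 255, 0]), (61, 27, [255, 255, 0]), (88, 27, [255, 255, 0]), (89, 26, [255, 255, 0]), (90, 27, [255, 255, 0]), (91, 26, [255, 255, 0]), (92, 26, [255, 255, 0]), (93, 26, [255, 253, 0]), (94, 24, [243, 215, 0]), (95, 0, [157, 127, 39]), (96, 0, [86, 78, 66]), (97, 0, [69, 68, 72])]
front [ 0.67760568 -0.07204191  0.022     ]
rear 93 [ 0.66856906 -0.11659176  0.022     ] 0.04545711450786028
rear 95.5 [ 0.66834897 -0.11822381  0.        ] 0.04710047320228687
width 0.037175328811179256
tiprow0 [6.92121237e-01 4.73146527e-04 1.10000000e-02]
pred tip [0.69891994 0.03179306 0.011     ] [312.06273449 235.08112566] [316.6712859  194.55435362] obs (311.8,236.5) (317.3,195.8)
pred handle top c [ 0.67298089 -0.09457214  0.022     ] [285.59616809 256.63332958] [333.3693098  215.07608477] obs (286.3,257.5) (333.5,216.5)
dowel tops [ 0.74895747 -0.16970221  0.067     ] [ 0.77456549 -0.25653328  0.067     ]
```

```bash
cat >> h.py <<'E'
def stickR(psi,pitch,alpha=10.):
    """tool orientation for stick +x heading psi, pitched down by pitch; tool y = -(stick y)"""
    M=down(psi-90)   # tool x = heading psi
    return M@R.from_euler('y',alpha*0+0,degrees=True).as_matrix()@R.from_euler('y',pitch-alpha if False else 0,degrees=True).as_matrix()
E
python3 - <<'E'
from h import *
psi=78.4; al=10
M0=down(psi-90); print('tool x',M0[:,0])
for sg in (1,-1):
    M=M0@R.from_euler('y',sg*al,degrees=True).as_matrix()
    if M[:2,2]@M0[:2,0]>0: print('sign',sg); break
u=np.append(M0[:2,0],0); o=np.array([.6788,-.0662,0])
t=o-u*.0245; t[2]=.006
print(t,M[:,2])
plan([(t-M[:,2]*.10,M,6),(t-M[:,2]*.02,None,5),(t,None,3)])
E
```

```text
tool x [0.20107792 0.97957525 0.        ]
sign 1
[ 0.67387359 -0.09019959  0.006     ] [ 0.03491681  0.17010146 -0.98480775]
{"slide": [[0.246, 0.003, 0.368], [0.235, 0.004, 0.375], [0.224, 0.005, 0.381], [0.213, 0.005, 0.388], [0.201, 0.006, 0.394], [0.19, 0.008, 0.399], [0.0, 0.0, 0.213], [0.0, 0.0, 0.214]], "dr": [[0.0001, 0.0046, -0.0004], [0.0001, 0.0046, -0.0004], [0.0001, 0.0046, -0.0004], [0.0001, 0.0046, -0.0004], [0.0001, 0.0046, -0.0004], [0.0001, 0.0046, -0.0004], [0.0, 0.0, 0.0], [0.0, 0.0, 0.0]]}
{"slide": [[0.0, 0.0, 0.213], [0.0, 0.001, 0.214], [0.0, 0.0, 0.213], [0.0, 0.0, 0.089], [0.0, 0.0, 0.089], [0.0, 0.001, 0.089], [0, 0, 0], [0, 0, 0]], "dr": [[0.0, 0.0, 0.0], [0.0, 0.0, 0.0], [0.0, 0.0, 0.0], [0.0, 0.0, 0.0], [0.0, 0.0, 0.0], [0.0, 0.0, 0.0], [0, 0, 0], [0, 0, 0]]}
```

Request:
move_arm(
  slide=[
    [0.246,0.003,0.368],
    [0.235,0.004,0.375],
    [0.224,0.005,0.381],
    [0.213,0.005,0.388],
    [0.201,0.006,0.394],
    [0.19,0.008,0.399],
    [0.0,0.0,0.213],
    [0.0,0.0,0.214],
  ],
  dr=[
    [0.0001,0.0046,-0.0004],
    [0.0001,0.0046,-0.0004],
    [0.0001,0.0046,-0.0004],
    [0.0001,0.0046,-0.0004],
    [0.0001,0.0046,-0.0004],
    [0.0001,0.0046,-0.0004],
    [0,0,0],
    [0,0,0],
  ],
)

```text
time_s: 13.45
tool_pos: [0.6717, -0.1025, 0.0728]
ee_rot: [-0.055, 0.772, 0.629, 0.067]
wrist_force: [-0.4, -0.2, -0.2]
width: 0.0654
grasp_force: 0.0
```

Request:
move_arm(
  slide=[
    [0,0,0.213],
    [0,0.001,0.214],
    [0,0,0.213],
    [0,0,0.089],
    [0,0,0.089],
    [0,0.001,0.089],
    [0,0,0],
    [0,0,0],
  ],
  dr=[
    [0,0,0],
    [0,0,0],
    [0,0,0],
    [0,0,0],
    [0,0,0],
    [0,0,0],
    [0,0,0],
    [0,0,0],
  ],
)

```text
time_s: 14.45
tool_pos: [0.6741, -0.0904, 0.0063]
ee_rot: [-0.055, 0.772, 0.629, 0.067]
wrist_force: [0.8, 0.2, 0.7]
width: 0.0654
grasp_force: 0.0
```

Run:
```python
from h import *
s=read_state(); T=pose(s); print(s['time_s'],s['tool_pos'],s['width'],s['wrist_force'],T[:3,2],T[:3,0],s['joints'].round(2))
```

```text
14.45 [ 0.67410734 -0.09041294  0.00631751] 0.06544893433770281 [0.8024208  0.19864825 0.73585025] [ 0.03366368  0.16999058 -0.98487053] [0.19904428 0.96454818 0.1732864 ] [-0.39  0.79  0.8   1.54 -0.79  1.14  0.44]
```

Request:
move_arm(
  slide=[
    [0,0,0],
    [0,0,0],
    [0,0,0],
    [0,0,0],
    [0,0,0],
    [0,0,0],
    [0,0,0],
    [0,0,0],
  ],
  dr=[
    [0,0,0],
    [0,0,0],
    [0,0,0],
    [0,0,0],
    [0,0,0],
    [0,0,0],
    [0,0,0],
    [0,0,0],
  ],
  grip=0,
  squeeze=45,
)

```text
time_s: 15.45
tool_pos: [0.674, -0.0903, 0.0061]
ee_rot: [-0.056, 0.772, 0.629, 0.067]
wrist_force: [-0.4, 0.3, 0.8]
width: 0.0357
grasp_force: 45.0
```

```bash
cat >> h.py <<'E'
def stick_in_tool(): return np.load('stick.npy')
def tool_for(o,x,zref=None):
    """tool pose putting stick origin at o with stick +x along x, stick z as upward as possible"""
    x=x/np.linalg.norm(x); z=np.array([0,0,1.]); z=z-x*(z@x); z/=np.linalg.norm(z); y=np.cross(z,x)
    T=np.eye(4); T[:3,:3]=np.column_stack([x,y,z]); T[:3,3]=o
    return T@np.linalg.inv(stick_in_tool())
E
python3 - <<'E'
from h import *
s=read_state(); T=pose(s); print(s['time_s'],s['tool_pos'],s['width'],s['grasp_force'],s['wrist_force'])
M=T[:3,:3]; yaw=np.arctan2(-M[0,1]*-1,0) if 0 else np.arctan2(M[1,0],M[0,0])
D=np.eye(4); D[:3,:3]=R.from_euler('z',yaw).as_matrix(); D[:3,3]=[.6788,-.0662,.011]
S=np.linalg.inv(T)@D; print(np.degrees(yaw),S.round(4)); S[1,3]=0; np.save('stick.npy',S)
p=T[:3,3]
h=np.array([-.545,.84,0]); h/=np.linalg.norm(h); a=(-h+[0,0,1])/np.sqrt(2); m=np.array([.605,.208,.131])
G=tool_for(m+a*.18,-a); print('goal',G.round(3)); print(np.degrees(R.from_matrix(M.T@G[:3,:3]).magnitude()))
plan([(p+[0,0,.14],None,4),(G[:3,3],G[:3,:3],8)])
E
```

```text
15.45 [ 0.6739693  -0.0903079   0.00605264] 0.03570333894919886 44.98993456363678 [-0.40949741  0.25846478  0.8443448 ]
78.33536055075774 [[ 9.849e-01 -0.000e+00  1.733e-01  2.510e-02]
 [ 3.000e-04 -1.000e+00 -1.700e-03 -1.000e-04]
 [ 1.733e-01  1.800e-03 -9.849e-01 -6.000e-04]
 [ 0.000e+00  0.000e+00  0.000e+00  1.000e+00]]
goal [[-0.446  0.839  0.311  0.686]
 [ 0.687  0.543 -0.482  0.084]
 [-0.574 -0.001 -0.819  0.272]
 [ 0.     0.     0.     1.   ]]
62.555994609600305
{"slide": [[0.081, -0.001, -0.46], [0.081, -0.001, -0.459], [0.081, -0.001, -0.46], [0.081, -0.0, -0.459], [0.32, -0.04, -0.157], [0.306, -0.006, -0.187], [0.286, 0.028, -0.214], [0.261, 0.059, -0.239]], "dr": [[0.0, 0.0, 0.0], [0.0, 0.0, 0.0], [0.0, 0.0, 0.0], [0.0, 0.0, 0.0], [-0.0034, -0.0148, -0.0155], [-0.0034, -0.0148, -0.0155], [-0.0034, -0.0148, -0.0155], [-0.0034, -0.0148, -0.0155]]}
{"slide": [[0.231, 0.088, -0.26], [0.196, 0.115, -0.278], [0.157, 0.139, -0.291], [0.115, 0.158, -0.301], [0, 0, 0], [0, 0, 0], [0, 0, 0], [0, 0, 0]], "dr": [[-0.0034, -0.0148, -0.0155], [-0.0034, -0.0148, -0.0155], [-0.0034, -0.0148, -0.0155], [-0.0034, -0.0148, -0.0155], [0, 0, 0], [0, 0, 0], [0, 0, 0], [0, 0, 0]]}
```

Request:
move_arm(
  slide=[
    [0.081,-0.001,-0.46],
    [0.081,-0.001,-0.459],
    [0.081,-0.001,-0.46],
    [0.081,0.0,-0.459],
    [0.32,-0.04,-0.157],
    [0.306,-0.006,-0.187],
    [0.286,0.028,-0.214],
    [0.261,0.059,-0.239],
  ],
  dr=[
    [0,0,0],
    [0,0,0],
    [0,0,0],
    [0,0,0],
    [-0.0034,-0.0148,-0.0155],
    [-0.0034,-0.0148,-0.0155],
    [-0.0034,-0.0148,-0.0155],
    [-0.0034,-0.0148,-0.0155],
  ],
)

```text
time_s: 16.45
tool_pos: [0.6799, -0.0024, 0.2097]
ee_rot: [0.109, 0.636, 0.763, -0.041]
wrist_force: [-0.4, -0.0, -1.7]
width: 0.0354
grasp_force: 45.0
```

Request:
move_arm(
  slide=[
    [0.231,0.088,-0.26],
    [0.196,0.115,-0.278],
    [0.157,0.139,-0.291],
    [0.115,0.158,-0.301],
    [0,0,0],
    [0,0,0],
    [0,0,0],
    [0,0,0],
  ],
  dr=[
    [-0.0034,-0.0148,-0.0155],
    [-0.0034,-0.0148,-0.0155],
    [-0.0034,-0.0148,-0.0155],
    [-0.0034,-0.0148,-0.0155],
    [0,0,0],
    [0,0,0],
    [0,0,0],
    [0,0,0],
  ],
)

```text
time_s: 17.45
tool_pos: [0.6857, 0.0823, 0.2722]
ee_rot: [0.262, 0.456, 0.838, -0.144]
wrist_force: [-0.2, 0.7, -1.2]
width: 0.0354
grasp_force: 45.0
```

Run:
```python
from h import *
w=grab('wrist'); save(w,'pics/w5.png'); a=grab('scene'); b=grab('side'); save(a,'pics/s5.png'); save(b,'pics/d5.png')
s=read_state(); print(s['time_s'],s['tool_pos'],s['joints'].round(2),s['wrist_force'],s['width']); np.save('T5.npy',w['T'])
w,a,b=[load(f'pics/{k}5.npz') for k in 'wsd']
D=w and np.load('T5.npy')@stick_in_tool(); tip=(D@[.1,0,0,1])[:3]; print('stick o,tip',D[:3,3],tip,'px',[proj(k,tip) for k in (w,a,b)],[proj(k,D[:3,3]) for k in (w,a,b)], 'mouth',[proj(k,[.605,.208,.131]) for k in (w,a,b)])
def tile(d,cx,cy,k): return (d,cx,cy,k)
mosaic([(w,256,100,2),(a,312,160,4),(w,260,160,3),(b,262,145,4)],'pics/m5.png')
```

```text
17.6 [0.68567507 0.08308854 0.27213434] [-1.27  0.57  1.13  1.51  0.07  1.16  0.3 ] [ 0.17468364 -0.31405372 -0.05250346] 0.03543783321899753
stick o,tip [0.67430837 0.09983781 0.25836565] [0.63575151 0.15936079 0.1878647 ] px [array([258.3894822 ,  16.44828702]), array([315.25898782, 162.24708636]), array([281.24613629, 133.17207465])] [array([258.50864023, 188.96257811]), array([320.17269809, 158.04355099]), array([302.87813683, 116.55474299])] mouth [array([ 259.42482207, -135.44040488]), array([311.96424916, 165.14882018]), array([265.47457718, 145.19127582])]
```

View pics/m5.png

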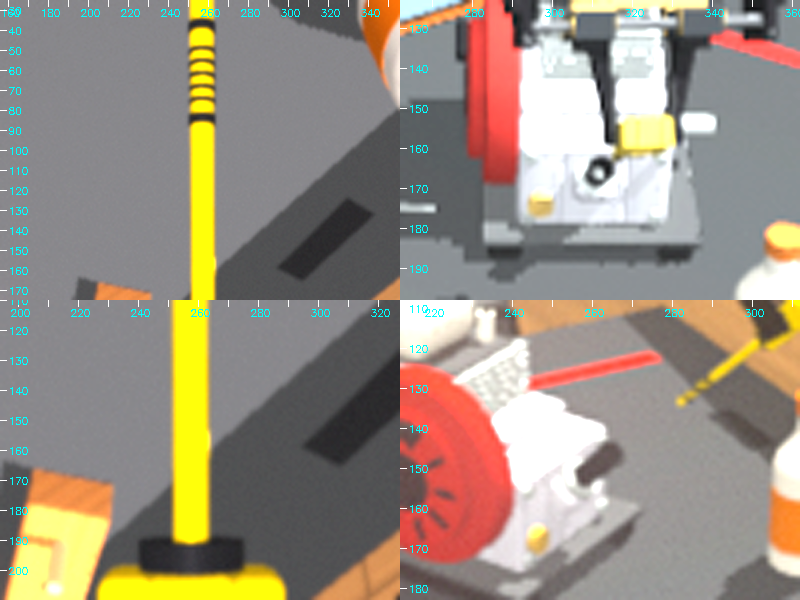

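Run:
```python
from h import *
s,d=load('pics/scene0.npz'),load('pics/side0.npz')
def hd(c,p,q,z):
    v=onz(c,*q,z)-onz(c,*p,z); return onz(c,*p,z).round(3),onz(c,*q,z).round(3),np.degrees(np.arctan2(v[1],v[0])).round(1),np.linalg.norm(v).round(3)
for z in (.01,.03): print(hd(s,(292,178.25),(329,178.25),z),hd(d,(241.75,175.5),(263,159.75),z))
# subpixel: bottom edge of white face per column in both images
for n,c,xs,y0,y1 in (('s',s,range(296,328,3),168,186),('d',d,range(243,262,2),150,182)):
    g=cv2.GaussianBlur(cv2.cvtColor(c['pixels'],cv2.COLOR_RGB2GRAY),(0,0),.7).astype(float); P=[]
    for x in xs:
        col=g[y0:y1,x]; dd=np.diff(col); i=int(np.argmin(dd)); P.append((x,y0+i+.5,round(dd[i])))
    print(n,P)
q=s['pixels'].astype(int).sum(2)[157:177,303:323]
for r in q: print(' '.join(f'{v:3d}' for v in r))
m=np.array([.605,.208,.131])
for t in range(-70,-45,4):
    a=np.array([np.cos(np.radians(t))*.7071,np.sin(np.radians(t))*.7071,.7071]); v=proj(d,m)-proj(d,m-a*.04); v2=proj(s,m)-proj(s,m-a*.04); print(t,'side dir',v.round(1),v2.round(1))
```

```text
(array([0.516, 0.246, 0.01 ]), array([0.631, 0.312, 0.01 ]), np.float64(29.8), np.float64(0.132)) (array([0.535, 0.252, 0.01 ]), array([0.652, 0.318, 0.01 ]), np.float64(29.1), np.float64(0.134))
(array([0.526, 0.225, 0.03 ]), array([0.639, 0.289, 0.03 ]), np.float64(29.8), np.float64(0.13)) (array([0.522, 0.222, 0.03 ]), array([0.635, 0.286, 0.03 ]), np.float64(29.1), np.float64(0.13))
s [(296, 172.5, -41), (299, 178.5, -38), (302, 178.5, -37), (305, 178.5, -39), (308, 183.5, -34), (311, 183.5, -35), (314, 183.5, -35), (317, 183.5, -36), (320, 183.5, -35), (323, 183.5, -34), (326, 183.5, -36)]
d [(243, 155.5, -28), (245, 152.5, -34), (247, 151.5, -31), (249, 150.5, -21), (251, 169.5, -21), (253, 158.5, -16), (255, 172.5, -20), (257, 180.5, -26), (259, 179.5, -26), (261, 178.5, -25)]
759 765 765 765 765 765 765 765 765 765 765 765 765 765 765 765 756 765 765 765
759 765 765 765 765 765 765 765 765 765 765 765 765 765 765 765 761 765 765 765
750 763 761 763 763 763 763 764 764 764 765 764 764 764 764 763 756 763 763 763
679 717 717 726 722 723 728 733 734 741 742 739 743 742 747 742 6
[... 853 characters left out ...]
8 649 653 665 552 527 477 493 494 520 551
504 496 452 409 427 442 430 464 470 432 502 531 517 529 497 477 510 512 536 548
506 509 508 478 441 440 442 447 450 449 483 503 532 523 522 483 530 528 539 546
505 506 512 510 507 508 510 511 519 535 553 542 527 560 561 489 530 525 539 546
505 508 511 506 506 503 508 514 537 555 549 547 545 557 571 496 529 528 540 548
507 506 509 505 505 503 509 533 555 552 548 542 544 559 583 500 525 529 543 547
-70 side dir [ 6.2 -4.9] [-0.3 -1.5]
-66 side dir [ 6.6 -5.1] [ 0.3 -1.4]
-62 side dir [ 6.9 -5.4] [ 0.9 -1.4]
-58 side dir [ 7.2 -5.6] [ 1.5 -1.4]
-54 side dir [ 7.5 -5.8] [ 2.  -1.4]
-50 side dir [ 7.8 -6.1] [ 2.6 -1.5]
-46 side dir [ 8.  -6.4] [ 3.2 -1.5]
```

Run:
```python
from h import *
s,d,b=load('pics/scene0.npz'),load('pics/side0.npz'),load('pics/d5.npz')
print(onz(s,311.4,165.3,.131),onz(d,265.5,146.25,.131),tri((s,311.4,165.3),(d,265.5,146.25)))
q=d['pixels'].astype(int).sum(2)[137:160,250:275]
for r in q: print(' '.join(f'{v:3d}' for v in r))
y=b['pixels'].astype(int); k=(y[...,0]>150)&(y[...,1]>130)&(y[...,2]<110); yy,xx=np.nonzero(k[120:150,270:300]); print([(r+120,(xx[yy==r]+270).tolist()) for r in range(30) if (yy==r).any()])
```

```text
[0.60374828 0.20636939 0.131     ] [0.60159259 0.20127005 0.131     ] (array([0.60366992, 0.20650085, 0.12932602]), [np.float64(0.0012228056043320692), np.float64(0.0012228056043319614)])
586 686 761 765 759 707 650 512 398 355 339 320 321 324 329 330 327 329 331 326 326 324 321 326 332
738 765 765 765 765 765 765 761 709 660 545 444 368 327 331 328 339 329 329 326 322 327 319 329 323
765 765 765 765 765 765 765 765 765 765 765 729 580 378 329 327 329 327 330 320 332 325 325 326 327
765 765 765 765 765 765 765 765 765 765 765 765 740 457 330 324 332 329 334 332 325 328 331 326 325
762 765 765 765 765 765 765 765 765 765 765 750 661 442 340 323 329 339 327 313 317 327 324 322 328
765 765 762 762 762 765 765 765 765 744 688 659 612 469 342 322 330 332 329 325 334 325 324 326 326
765 765 765 765 765 764 761 747 703 613 535 503 420 313 262 268 306 326 337 328 333 333 330 321 321
765 765 765 765 765 765 740 639 552 516 484 393 280 206 190 195 243 301 331 332 327 329 329 324 323
765 765 765 765 765 740 650 532 505 487 427 294 205 189 181 178 196 273 329 331 328 337 324 323 322
765 765 765 
[... 932 characters left out ...]
596 473 374 332 330 341 332 335 326 331 329 331 335 327
520 559 607 607 543 465 431 436 447 462 514 525 469 397 342 336 329 327 331 333 333 331 333 332 324
520 531 554 611 615 543 457 419 409 458 505 528 549 484 404 372 362 345 340 334 329 326 326 328 326
504 523 526 563 588 550 501 468 454 479 513 593 664 571 416 403 390 391 383 369 361 343 329 331 328
495 508 510 502 503 492 468 480 488 496 507 553 547 465 406 409 405 403 403 421 413 372 332 320 331
[(120, [297, 298, 299]), (121, [296, 297, 298, 299]), (122, [295, 296, 297, 298]), (123, [294, 295, 296]), (124, [292, 293, 294]), (125, [291, 292, 293]), (126, [290, 291, 292]), (127, [290, 291]), (131, [284]), (132, [282]), (133, [281, 282])]
```

Run:
```python
from h import *
import itertools
s,d,a,b=[load(f'pics/{k}.npz') for k in ('scene0','side0','s5','d5')]
D=np.load('T5.npy')@stick_in_tool()
C=np.array([(D@[x,y,z,1])[:3] for x,y,z in itertools.product((-.052,-.006),(-.018,.018),(-.011,.011))])
for n,c in (('s',a),('d',b)):
    p=np.array([proj(c,q) for q in C]); print(n,'pred bbox',p.min(0).round(1),p.max(0).round(1))
    y=c['pixels'].astype(int); k=(y[...,0]>150)&(y[...,1]>120)&(y[...,2]<110); w=(slice(140,170),slice(305,340)) if n=='s' else (slice(90,140),slice(280,340))
    yy,xx=np.nonzero(k[w]); print('obs',xx.min()+w[1].start,yy.min()+w[0].start,xx.max()+w[1].start,yy.max()+w[0].start,len(xx))
m,r=tri((s,311.4,165.3),(d,264.1,145.9)); print('m',m,r)
t=np.radians(-60.5); av=np.array([np.cos(t),np.sin(t),1])/np.sqrt(2)
for mm in ([.6045,.2065,.131],): print(proj(s,mm),proj(d,mm))
mm=np.array([.6035,.2065,.131]); G=tool_for(mm+av*.118,-av); T=pose(read_state())
np.save('m.npy',mm); plan([(G[:3,3],G[:3,:3],8)])
```

```text
s pred bbox [314.  151.4] [329.7 161.8]
obs 317 152 330 161 47
d pred bbox [299.4 102. ] [319.9 120.6]
obs 280 90 339 139 758
m [0.60171985 0.21115561 0.12738558] [np.float64(0.00036936178032443605), np.float64(0.0003693617803246623)]
[311.62537636 165.34913422] [265.5501972 145.409327 ]
{"slide": [[0.102, -0.013, 0.018], [0.102, -0.014, 0.018], [0.102, -0.015, 0.018], [0.102, -0.015, 0.018], [0.102, -0.016, 0.018], [0.102, -0.016, 0.018], [0.101, -0.017, 0.018], [0.101, -0.017, 0.017]], "dr": [[0.0007, -0.0001, 0.001], [0.0007, -0.0001, 0.001], [0.0007, -0.0001, 0.001], [0.0007, -0.0001, 0.001], [0.0007, -0.0001, 0.001], [0.0007, -0.0001, 0.001], [0.0007, -0.0001, 0.001], [0.0007, -0.0001, 0.001]]}
```

Request:
move_arm(
  slide=[
    [0.102,-0.013,0.018],
    [0.102,-0.014,0.018],
    [0.102,-0.015,0.018],
    [0.102,-0.015,0.018],
    [0.102,-0.016,0.018],
    [0.102,-0.016,0.018],
    [0.101,-0.017,0.018],
    [0.101,-0.017,0.017],
  ],
  dr=[
    [0.0007,-0.0001,0.001],
    [0.0007,-0.0001,0.001],
    [0.0007,-0.0001,0.001],
    [0.0007,-0.0001,0.001],
    [0.0007,-0.0001,0.001],
    [0.0007,-0.0001,0.001],
    [0.0007,-0.0001,0.001],
    [0.0007,-0.0001,0.001],
  ],
)

```text
time_s: 18.6
tool_pos: [0.6546, 0.1165, 0.228]
ee_rot: [0.26, 0.481, 0.823, -0.154]
wrist_force: [0.2, -0.2, -1.0]
width: 0.0356
grasp_force: 45.0
```

Run:
```python
from h import *
w=grab('wrist'); save(w,'pics/w6.png'); a=grab('scene'); b=grab('side'); save(a,'pics/s6.png'); save(b,'pics/d6.png')
s=read_state(); T=pose(s); np.save('T6.npy',T); print(s['time_s'],s['tool_pos'],s['joints'].round(2),s['wrist_force'])
w,a,b=[load(f'pics/{k}6.npz') for k in 'wsd']
D=T@stick_in_tool(); tip=(D@[.1,0,0,1])[:3]; print('o,tip',D[:3,3],tip,'px',[proj(k,tip).round(1) for k in (w,a,b)],[proj(k,D[:3,3]).round(1) for k in (w,a,b)],'mouth',[proj(k,np.load('m.npy')).round(1) for k in (w,a,b)])
mosaic([(w,256,37,4),(a,312,160,8),(w,257,60,2),(b,268,143,8)],'pics/m6.png')
```

```text
18.75 [0.6546292  0.11669577 0.22805326] [-1.34  0.62  1.13  1.57  0.06  1.15  0.17] [ 0.18129684 -0.46167955 -1.20063258]
o,tip [0.64433699 0.1348229  0.21410837] [0.60947744 0.19611912 0.14320291] px [array([258.4,  16.2]), array([311.9, 164.6]), array([268.4, 143. ])] [array([258.7, 188.9]), array([314.9, 160.6]), array([287.8, 127.9])] mouth [array([258.3, -14.7]), array([311.3, 165.3]), array([265.3, 145.5])]
```

View pics/m6.png

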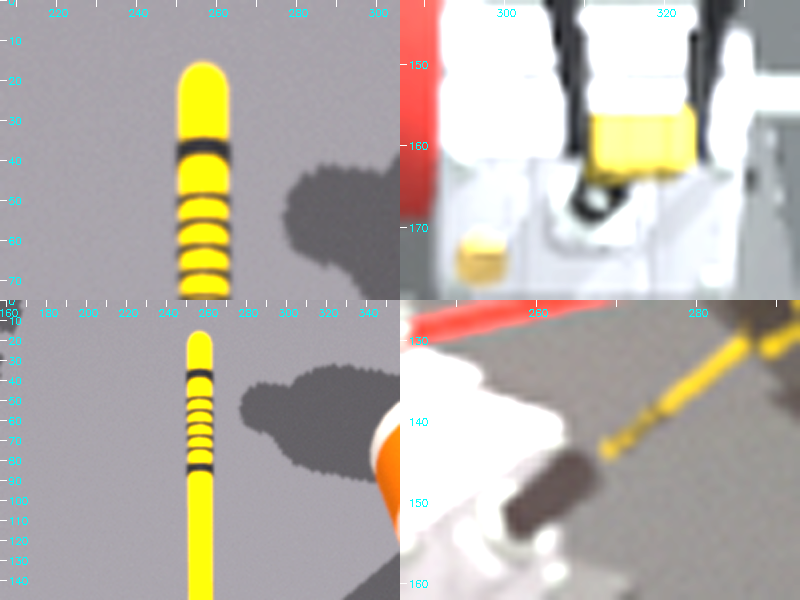

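Run:
```python
from h import *
import itertools
a=load('pics/s6.npz'); T=np.load('T6.npy'); D=T@stick_in_tool()
C=np.array([(D@[x,y,z,1])[:3] for x,y,z in itertools.product((-.052,-.006),(-.018,.018),(-.011,.011))])
p=np.array([proj(a,q) for q in C]); print('pred',p.min(0).round(2),p.max(0).round(2))
y=a['pixels'].astype(int)
print('row158 B',y[158,306:330,2].tolist()); print('row161 B',y[161,306:330,2].tolist()); print('col317',y[150:170,317].tolist())
```

```text
pred [309.1  154.49] [322.95 164.  ]
row158 B [255, 183, 49, 54, 49, 69, 116, 122, 119, 114, 121, 123, 124, 118, 101, 122, 119, 94, 66, 160, 254, 255, 255, 255]
row161 B [189, 142, 107, 107, 48, 64, 106, 108, 110, 103, 108, 108, 108, 103, 92, 111, 107, 104, 93, 105, 192, 233, 231, 211]
col317 [[231, 234, 239], [182, 187, 195], [245, 247, 250], [255, 255, 255], [255, 255, 255], [255, 255, 243], [255, 254, 125], [255, 254, 123], [255, 253, 123], [255, 253, 122], [255, 253, 121], [253, 248, 108], [219, 195, 74], [159, 145, 73], [170, 166, 149], [192, 195, 205], [189, 193, 203], [186, 191, 199], [188, 193, 201], [185, 189, 197]]
```

```bash
cat >> h.py <<'E'
t_=np.radians(-60.5); AV=np.array([np.cos(t_),np.sin(t_),1])/np.sqrt(2)
def ins(m,svals,rows):
    w=[]
    for sv,n in zip(svals,rows):
        G=tool_for(np.array(m)+AV*sv,-AV); w.append((G[:3,3],G[:3,:3],n))
    plan(w)
E
python3 - <<'E'
from h import *
ins([.6007,.2055,.1315],[.116,.088],[3,5])
E
```

```text
{"slide": [[0.005, -0.014, -0.0], [0.005, -0.014, -0.0], [0.005, -0.015, -0.0], [0.074, 0.0, 0.013], [0.073, 0.0, 0.013], [0.074, 0.0, 0.013], [0.073, 0.0, 0.013], [0.074, 0.0, 0.012]], "dr": [[-0.0001, 0.0001, 0.0001], [-0.0001, 0.0001, 0.0001], [-0.0001, 0.0001, 0.0001], [0.0, 0.0, -0.0], [0.0, 0.0, -0.0], [0.0, 0.0, -0.0], [0.0, 0.0, -0.0], [0.0, 0.0, -0.0]]}
```

Request:
move_arm(
  slide=[
    [0.005,-0.014,0],
    [0.005,-0.014,0],
    [0.005,-0.015,0],
    [0.074,0,0.013],
    [0.073,0,0.013],
    [0.074,0,0.013],
    [0.073,0,0.013],
    [0.074,0,0.012],
  ],
  dr=[
    [-0.0001,0.0001,0.0001],
    [-0.0001,0.0001,0.0001],
    [-0.0001,0.0001,0.0001],
    [0,0,0],
    [0,0,0],
    [0,0,0],
    [0,0,0],
    [0,0,0],
  ],
)

```text
time_s: 19.75
tool_pos: [0.6417, 0.1331, 0.2077]
ee_rot: [0.26, 0.481, 0.823, -0.152]
wrist_force: [1.2, 0.0, 0.4]
width: 0.0357
grasp_force: 45.0
```

```bash
cat > st.py <<'E'
from h import *
s=read_state(); T=pose(s); D=T@stick_in_tool(); m=np.array([.6007,.2055,.1315])
F=np.array(s['wrist_force']); print(s['time_s'],s['tool_pos'].round(4),'F tool',(T[:3,:3].T@F).round(2),'torque',np.array(s['torque']).round(2),'s',((D[:3,3]-m)@AV).round(4),'o',D[:3,3].round(4),'w',s['width'].round(4))
E
python3 st.py
```

```text
Traceback (most recent call last):
  File "st.py", line 3, in <module>
    F=np.array(s['wrist_force']); print(s['time_s'],s['tool_pos'].round(4),'F tool',(T[:3,:3].T@F).round(2),'torque',np.array(s['torque']).round(2),'s',((D[:3,3]-m)@AV).round(4),'o',D[:3,3].round(4),'w',s['width'].round(4))
                                                                                                                                                                                                           ^^^^^^^^^^^^^^^^
AttributeError: 'float' object has no attribute 'round'
```

```bash
sed -i "s/((D\[:3,3\]-m)@AV).round(4)/round(float((D[:3,3]-m)@AV),4)/;s/s\['width'\].round(4)/round(float(s['width']),4)/" st.py; python3 st.py; python3 -c "
from h import *
ins([.6007,.2055,.1315],[.05],[8])"
```

```text
19.75 [0.6417 0.1331 0.2077] F tool [-0.69  1.05 -0.04] torque [ 0.52 -0.05  0.07] s 0.0882 o [0.6315 0.1513 0.1938] w 0.0357
{"slide": [[0.063, -0.0, 0.011], [0.063, -0.0, 0.011], [0.063, -0.0, 0.011], [0.062, -0.0, 0.011], [0.063, -0.0, 0.011], [0.062, -0.0, 0.011], [0.063, -0.001, 0.011], [0.062, -0.0, 0.01]], "dr": [[0.0, 0.0, -0.0], [0.0, 0.0, -0.0], [0.0, 0.0, -0.0], [0.0, 0.0, -0.0], [0.0, 0.0, -0.0], [0.0, 0.0, -0.0], [0.0, 0.0, -0.0], [0.0, 0.0, -0.0]]}
```

Request:
move_arm(
  slide=[
    [0.063,0,0.011],
    [0.063,0,0.011],
    [0.063,0,0.011],
    [0.062,0,0.011],
    [0.063,0,0.011],
    [0.062,0,0.011],
    [0.063,-0.001,0.011],
    [0.062,0,0.01],
  ],
  dr=[
    [0,0,0],
    [0,0,0],
    [0,0,0],
    [0,0,0],
    [0,0,0],
    [0,0,0],
    [0,0,0],
    [0,0,0],
  ],
)

```text
time_s: 20.75
tool_pos: [0.6286, 0.1565, 0.181]
ee_rot: [0.26, 0.481, 0.823, -0.152]
wrist_force: [5.0, 1.0, 0.7]
width: 0.0357
grasp_force: 45.0
```

```bash
python3 st.py; python3 -c "
from h import *
ins([.6007,.2055,.1315],[.008],[8])"
```

```text
20.75 [0.6286 0.1565 0.181 ] F tool [-1.74  4.87  0.32] torque [ 0.78 -0.83  0.16] s 0.0502 o [0.6184 0.1747 0.1671] w 0.0357
{"slide": [[0.069, -0.0, 0.012], [0.069, -0.0, 0.012], [0.069, -0.0, 0.012], [0.07, -0.001, 0.012], [0.069, -0.0, 0.013], [0.07, -0.001, 0.012], [0.069, -0.0, 0.013], [0.07, -0.001, 0.012]], "dr": [[0.0, 0.0, -0.0], [0.0, 0.0, -0.0], [0.0, 0.0, -0.0], [0.0, 0.0, -0.0], [0.0, 0.0, -0.0], [0.0, 0.0, -0.0], [0.0, 0.0, -0.0], [0.0, 0.0, -0.0]]}
```

```bash
python3 -c "
from h import *
ins([.6007+.0017,.2055+.0011,.1315],[.048,.02],[2,6])"
```

```text
{"slide": [[0.015, 0.012, 0.003], [0.016, 0.013, 0.002], [0.061, -0.0, 0.011], [0.061, -0.0, 0.011], [0.061, -0.0, 0.011], [0.061, -0.0, 0.011], [0.062, -0.0, 0.011], [0.061, -0.0, 0.01]], "dr": [[0.0001, 0.0001, -0.0001], [0.0001, 0.0001, -0.0001], [-0.0, -0.0, -0.0], [-0.0, -0.0, -0.0], [-0.0, -0.0, -0.0], [-0.0, -0.0, -0.0], [-0.0, -0.0, -0.0], [-0.0, -0.0, -0.0]]}
```

Request:
move_arm(
  slide=[
    [0.015,0.012,0.003],
    [0.016,0.013,0.002],
    [0.061,0,0.011],
    [0.061,0,0.011],
    [0.061,0,0.011],
    [0.061,0,0.011],
    [0.062,0,0.011],
    [0.061,0,0.01],
  ],
  dr=[
    [0.0001,0.0001,-0.0001],
    [0.0001,0.0001,-0.0001],
    [0,0,0],
    [0,0,0],
    [0,0,0],
    [0,0,0],
    [0,0,0],
    [0,0,0],
  ],
)

```text
time_s: 21.75
tool_pos: [0.6194, 0.176, 0.1594]
ee_rot: [0.259, 0.481, 0.824, -0.152]
wrist_force: [-0.2, 0.3, -0.8]
width: 0.0356
grasp_force: 45.0
```

```bash
python3 st.py; python3 -c "
from h import *
ins([.6007+.0025,.2055+.0016,.1315],[.005],[8])"
```

```text
21.75 [0.6194 0.176  0.1594] F tool [0.71 0.01 0.43] torque [0.59 0.36 0.01] s 0.0198 o [0.6091 0.1942 0.1455] w 0.0356
{"slide": [[0.024, 0.002, 0.004], [0.025, 0.002, 0.004], [0.024, 0.002, 0.004], [0.025, 0.002, 0.004], [0.024, 0.002, 0.004], [0.025, 0.002, 0.004], [0.024, 0.002, 0.004], [0.025, 0.002, 0.005]], "dr": [[-0.0, -0.0, 0.0], [-0.0, -0.0, 0.0], [-0.0, -0.0, 0.0], [-0.0, -0.0, 0.0], [-0.0, -0.0, 0.0], [-0.0, -0.0, 0.0], [-0.0, -0.0, 0.0], [-0.0, -0.0, 0.0]]}
```

Request:
move_arm(
  slide=[
    [0.024,0,0.004],
    [0.025,0,0.004],
    [0.024,0,0.004],
    [0.025,0,0.004],
    [0.024,0,0.004],
    [0.025,0,0.004],
    [0.024,0,0.004],
    [0.025,0,0.004],
  ],
  dr=[
    [0,0,0],
    [0,0,0],
    [0,0,0],
    [0,0,0],
    [0,0,0],
    [0,0,0],
    [0,0,0],
    [0,0,0],
  ],
)

```text
time_s: 22.75
tool_pos: [0.6142, 0.1852, 0.1491]
ee_rot: [0.259, 0.481, 0.824, -0.152]
wrist_force: [0.1, 0.1, -1.3]
width: 0.0354
grasp_force: 45.0
```

```bash
python3 st.py
```

```text
22.75 [0.6142 0.1852 0.1491] F tool [0.75 0.12 1.06] torque [ 0.57  0.38 -0.01] s 0.0051 o [0.604  0.2034 0.1353] w 0.0354
```

Request:
move_arm(
  slide=[
    [0.0131,0,0.0023],
    [0.0131,0,0.0023],
    [0.0131,0,0.0023],
    [0.0131,0,0.0023],
    [0.0131,0,0.0023],
    [0.0131,0,0.0023],
    [0.0131,0,0.0023],
    [0.0131,0,0.0023],
  ],
  dr=[
    [0,0,0],
    [0,0,0],
    [0,0,0],
    [0,0,0],
    [0,0,0],
    [0,0,0],
    [0,0,0],
    [0,0,0],
  ],
)

```text
time_s: 23.75
tool_pos: [0.6118, 0.1895, 0.1441]
ee_rot: [0.26, 0.481, 0.823, -0.153]
wrist_force: [-0.1, -2.0, 4.8]
width: 0.0354
grasp_force: 45.0
```

```bash
python3 st.py
```

```text
23.75 [0.6118 0.1895 0.1441] F tool [-4.14 -1.04 -2.96] torque [-0.41  0.06 -0.16] s -0.002 o [0.6015 0.2077 0.1302] w 0.0354
```

Request:
move_arm(
  slide=[
    [0.0131,0,0.0023],
    [0.0131,0,0.0023],
    [0.0131,0,0.0023],
    [0,0,0],
    [0,0,0],
    [0,0,0],
    [0,0,0],
    [0,0,0],
  ],
  dr=[
    [0,0,0],
    [0,0,0],
    [0,0,0],
    [0,0,0],
    [0,0,0],
    [0,0,0],
    [0,0,0],
    [0,0,0],
  ],
)

```text
time_s: 24.75
tool_pos: [0.6119, 0.1895, 0.1439]
ee_rot: [0.261, 0.482, 0.823, -0.153]
wrist_force: [0.2, -5.5, 12.9]
width: 0.036
grasp_force: 45.0
```

```bash
python3 st.py
python3 - <<'E'
from h import *
a=grab('scene'); b=grab('side'); save(a,'pics/s7.png'); save(b,'pics/d7.png')
mosaic([(load('pics/s7.npz'),312,160,8),(load('pics/d7.npz'),265,146,8),(load('pics/s7.npz'),200,270,2),(load('pics/d7.npz'),340,250,2)],'pics/m7.png')
E
```

```text
24.75 [0.6119 0.1895 0.1439] F tool [-11.45  -2.5   -7.77] torque [-1.88 -0.37 -0.33] s -0.0021 o [0.6017 0.2077 0.1299] w 0.036
```

View pics/m7.png

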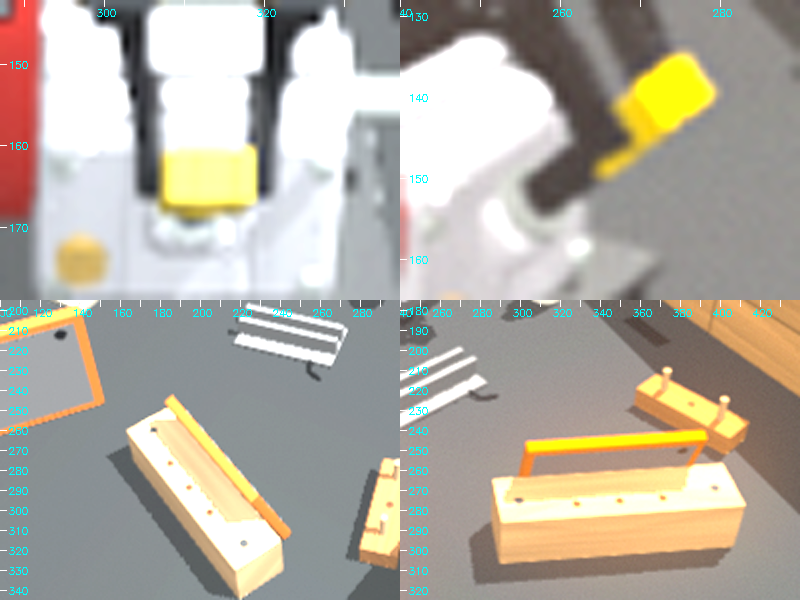

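Run:
```python
from h import *
a,b=load('pics/s7.npz'),load('pics/d7.npz')
for p,q in (((184,243.5),(302.5,248.5)),((245,312.5),(393.5,242.5))): print(tri((a,*p),(b,*q)))
n=np.array([.365,.931,0]); n/=np.linalg.norm(n); yt=np.array([.931,-.365,0])
foot=np.array([.5645,-.2713,0]); th=np.radians(21); z=-n*np.sin(th)+[0,0,np.cos(th)]; x=-n*np.cos(th)-[0,0,np.sin(th)]
foot[2]=.0075*np.sin(th); print('pred top corners',foot+z*.135-yt*.105,foot+z*.135+yt*.105)
sc=foot+z*.0675-x*.0075; tip=sc-x*.12-yt*.01+[0,0,.015]; print('sc',sc,'tip',tip)
xs=-yt; o=tip-xs*.1; np.save('fin.npy',[o,xs,sc,x,yt,z])
s=read_state(); T=pose(s); p=T[:3,3]
m=np.array([.6007,.2055,.1315]); G1=T[:3,3]+AV*.152
G2=tool_for(o+np.array([.0,.10,.10]),xs); G3=tool_for(o,xs); print('final tool',G3.round(3).tolist())
plan([(G1,None,8),(G2[:3,3],G2[:3,:3],8)])
```

```text
(array([ 0.44940357, -0.27240573,  0.12484193]), [np.float64(0.0012177134631062559), np.float64(0.001217713463106248)])
(array([ 0.68695547, -0.33089139,  0.07747538]), [np.float64(0.013481165311685958), np.float64(0.013481165311686187)])
pred top corners [ 0.4490863  -0.27801679  0.12872112] [ 0.6445963  -0.35466679  0.12872112]
sc [ 0.55822634 -0.28730212  0.0683922 ] tip [ 0.58980745 -0.17935179  0.12639635]
final tool [[-0.917, 0.365, -0.162, 0.706], [0.359, 0.931, 0.062, -0.225], [0.173, -0.002, -0.985, 0.121], [0.0, 0.0, 0.0, 1.0]]
{"slide": [[-0.25, 0.001, -0.043], [-0.25, 0.0, -0.043], [-0.25, 0.001, -0.043], [-0.249, 0.0, -0.043], [-0.25, 0.001, -0.043], [-0.249, 0.0, -0.043], [-0.25, 0.001, -0.043], [-0.249, 0.0, -0.044]], "dr": [[0.0, 0.0, 0.0], [0.0, 0.0, 0.0], [0.0, 0.0, 0.0], [0.0, 0.0, 0.0], [0.0, 0.0, 0.0], [0.0, 0.0, 0.0], [0.0, 0.0, 0.0], [0.0, 0.0, 0.0]]}
{"slide": [[-0.261, -0.12, 0.245], [-0.271, -0.148, 0.217], [-0.276, -0.175, 0.189], [-0.276, -0.202, 0.159], [-0.272, -0.229, 0.129], [-0.261, -0.254, 0.099], [-0.247, -0.277, 0.07], [-0.227, -0.299, 0.043]], "dr": [[-0.003, 0.015, -0.0137], [-0.003, 0.015, -0.0137], [-0.003, 0.015, -0.0137], [-0.003, 0.015, -0.0137], [-0.003, 0.015, -0.0137], [-0.003, 0.015, -0.0137], [-0.003, 0.015, -0.0137], [-0.003, 0.015, -0.0137]]}
```

Request:
move_arm(
  slide=[
    [-0.25,0,-0.043],
    [-0.25,0,-0.043],
    [-0.25,0,-0.043],
    [-0.25,0,-0.043],
    [-0.25,0,-0.043],
    [-0.25,0,-0.043],
    [-0.25,0,-0.043],
    [-0.25,0,-0.043],
  ],
  dr=[
    [0,0,0],
    [0,0,0],
    [0,0,0],
    [0,0,0],
    [0,0,0],
    [0,0,0],
    [0,0,0],
    [0,0,0],
  ],
)

```text
time_s: 25.85
tool_pos: [0.6641, 0.097, 0.2495]
ee_rot: [0.259, 0.481, 0.824, -0.152]
wrist_force: [0.3, -0.4, -0.4]
width: 0.0355
grasp_force: 45.0
```

```bash
python3 st.py
python3 - <<'E'
from h import *
o,xs=np.load('fin.npy')[:2]
G2=tool_for(o+np.array([.0,.10,.10]),xs); G3=tool_for(o,xs)
plan([(G2[:3,3],G2[:3,:3],8),(G3[:3,3],G3[:3,:3],6)])
E
```

```text
25.85 [0.6641 0.097  0.2495] F tool [-0.16  0.1   0.62] torque [0.6  0.37 0.  ] s 0.1477 o [0.6539 0.1152 0.2356] w 0.0355
{"slide": [[-0.265, -0.121, 0.243], [-0.275, -0.148, 0.215], [-0.28, -0.176, 0.185], [-0.28, -0.203, 0.155], [-0.274, -0.23, 0.125], [-0.264, -0.255, 0.096], [-0.249, -0.278, 0.066], [-0.23, -0.299, 0.038]], "dr": [[-0.003, 0.015, -0.0136], [-0.003, 0.015, -0.0136], [-0.003, 0.015, -0.0136], [-0.003, 0.015, -0.0136], [-0.003, 0.015, -0.0136], [-0.003, 0.015, -0.0136], [-0.003, 0.015, -0.0136], [-0.003, 0.015, -0.0136]]}
{"slide": [[-0.119, -0.206, 0.205], [-0.119, -0.206, 0.205], [-0.119, -0.206, 0.205], [-0.119, -0.207, 0.205], [-0.118, -0.206, 0.205], [-0.118, -0.207, 0.206], [0, 0, 0], [0, 0, 0]], "dr": [[-0.0, -0.0001, -0.0], [-0.0, -0.0001, -0.0], [-0.0, -0.0001, -0.0], [-0.0, -0.0001, -0.0], [-0.0, -0.0001, -0.0], [-0.0, -0.0001, -0.0], [0, 0, 0], [0, 0, 0]]}
```

Request:
move_arm(
  slide=[
    [-0.265,-0.121,0.243],
    [-0.275,-0.148,0.215],
    [-0.28,-0.176,0.185],
    [-0.28,-0.203,0.155],
    [-0.274,-0.23,0.125],
    [-0.264,-0.255,0.096],
    [-0.249,-0.278,0.066],
    [-0.23,-0.299,0.038],
  ],
  dr=[
    [-0.003,0.015,-0.0136],
    [-0.003,0.015,-0.0136],
    [-0.003,0.015,-0.0136],
    [-0.003,0.015,-0.0136],
    [-0.003,0.015,-0.0136],
    [-0.003,0.015,-0.0136],
    [-0.003,0.015,-0.0136],
    [-0.003,0.015,-0.0136],
  ],
)

```text
time_s: 26.85
tool_pos: [0.7056, -0.1256, 0.2213]
ee_rot: [-0.087, 0.184, 0.979, 0.016]
wrist_force: [1.5, 1.1, 0.1]
width: 0.0356
grasp_force: 45.0
```

```bash
python3 st.py
python3 - <<'E'
from h import *
o,xs=np.load('fin.npy')[:2]
print(read_state()['joints'].round(2)); D=pose(read_state())@stick_in_tool(); print(D[:3,0],xs)
G3=tool_for(o,xs); plan([(G3[:3,3],G3[:3,:3],6)])
E
```

```text
26.85 [ 0.7056 -0.1256  0.2213] F tool [-0.95  1.53 -0.3 ] torque [-0.03 -0.28  0.  ] s 0.2939 o [ 0.6827 -0.1167  0.2263] w 0.0356
[-0.2   0.77  0.68  0.98 -0.46  1.7   1.55]
[-0.93168648  0.3632446   0.00369749] [-0.931  0.365 -0.   ]
{"slide": [[-0.118, -0.205, 0.204], [-0.119, -0.205, 0.204], [-0.118, -0.205, 0.204], [-0.119, -0.205, 0.204], [-0.118, -0.205, 0.205], [-0.119, -0.206, 0.205], [0, 0, 0], [0, 0, 0]], "dr": [[0.0, -0.0001, 0.0001], [0.0, -0.0001, 0.0001], [0.0, -0.0001, 0.0001], [0.0, -0.0001, 0.0001], [0.0, -0.0001, 0.0001], [0.0, -0.0001, 0.0001], [0, 0, 0], [0, 0, 0]]}
```

Request:
move_arm(
  slide=[
    [-0.118,-0.205,0.204],
    [-0.119,-0.205,0.204],
    [-0.118,-0.205,0.204],
    [-0.119,-0.205,0.204],
    [-0.118,-0.205,0.205],
    [-0.119,-0.206,0.205],
    [0,0,0],
    [0,0,0],
  ],
  dr=[
    [0,-0.0001,0.0001],
    [0,-0.0001,0.0001],
    [0,-0.0001,0.0001],
    [0,-0.0001,0.0001],
    [0,-0.0001,0.0001],
    [0,-0.0001,0.0001],
    [0,0,0],
    [0,0,0],
  ],
)

```text
time_s: 27.85
tool_pos: [0.7059, -0.2231, 0.1214]
ee_rot: [-0.084, 0.187, 0.979, 0.015]
wrist_force: [-0.3, 0.2, -0.9]
width: 0.0356
grasp_force: 45.0
```

Request:
move_arm(
  slide=[
    [0,0,0],
    [0,0,0],
    [0,0,0],
    [0,0,0],
    [0,0,0],
    [0,0,0],
    [0,0,0],
    [0,0,0],
  ],
  dr=[
    [0,0,0],
    [0,0,0],
    [0,0,0],
    [0,0,0],
    [0,0,0],
    [0,0,0],
    [0,0,0],
    [0,0,0],
  ],
)

```text
time_s: 28.85
tool_pos: [0.7054, -0.2235, 0.1209]
ee_rot: [-0.085, 0.187, 0.978, 0.015]
wrist_force: [0.3, -0.4, -0.9]
width: 0.0356
grasp_force: 45.0
```

```bash
python3 st.py
python3 - <<'E'
from h import *
o,xs,sc,x,yt,z=np.load('fin.npy')
a=grab('scene'); b=grab('side'); save(a,'pics/s8.png'); save(b,'pics/d8.png'); a,b=load('pics/s8.npz'),load('pics/d8.npz')
s=read_state(); D=pose(s)@stick_in_tool(); tip=(D@[.1,0,0,1])[:3]; v=tip-sc
print('dq',np.abs(s['dq']).max(),'tip',tip,'in screen',v@x,v@yt,v@z,'level',D[2,0])
def bend(c,q):
    y=c['pixels'].astype(int); k=((y[...,0]>150)&(y[...,1]>130)&(y[...,2]<110)&(abs(y[...,0]-y[...,1])<60)).astype(np.uint8)
    n,l,st,ce=cv2.connectedComponentsWithStats(k,connectivity=8); return [(st[i].tolist()) for i in range(1,n) if st[i,4]>6]
for n,c in (('s',a),('d',b)): print(n,'pred tip',proj(c,tip).round(1),'o',proj(c,D[:3,3]).round(1),'yellow',bend(c,0))
# tablet unchanged since s7/d7 : pixel difference on timber/tablet area
for n,r in (('s',(slice(235,345),slice(160,225))),('d',(slice(250,300),slice(285,380)))):
    p,q=load(f'pics/{n}7.npz')['pixels'][r].astype(int),load(f'pics/{n}8.npz')['pixels'][r].astype(int); print('diff',np.abs(p-q).mean())
E
```

```text
28.85 [ 0.7054 -0.2235  0.1209] F tool [-0.54 -0.29  0.81] torque [-0.04 -0.23  0.01] s 0.2829 o [ 0.6826 -0.2145  0.1258] w 0.0356
dq 0.0018748685936661046 tip [ 0.58963551 -0.17745434  0.12564255] in screen -0.12669599390201103 -0.010852505930430467 0.012689395880903093 level -0.001828016651712308
s pred tip [245.5 240.5] o [268.1 262.9] yellow [[196, 0, 45, 20, 371], [223, 20, 25, 17, 97], [140, 36, 22, 11, 68], [48, 49, 8, 3, 10], [120, 50, 5, 4, 10], [125, 53, 5, 3, 7], [240, 67, 17, 13, 34], [8, 75, 11, 5, 27], [0, 80, 13, 8, 31], [0, 82, 35, 33, 600], [3, 179, 6, 4, 8], [246, 240, 9, 9, 20], [184, 250, 25, 29, 53], [173, 264, 7, 6, 13], [274, 266, 13, 15, 93]]
d pred tip [329.3 209.1] o [367.4 206.8] yellow [[175, 1, 7, 7, 7], [214, 0, 21, 8, 105], [277, 13, 43, 16, 154], [318, 13, 5, 2, 8], [161, 19, 7, 9, 10], [277, 20, 12, 6, 23], [139, 27, 5, 2, 7], [149, 26, 11, 2, 12], [132, 29, 29, 26, 404], [278, 28, 3, 4, 8], [4, 42, 7, 2, 9], [12, 42, 7, 1, 7], [17, 44, 15, 7, 48], [0, 47, 14, 6, 50], [439, 48, 8, 7, 8], [19, 54, 15, 5, 50], [0, 56, 17, 6, 65], [23, 65, 14, 3, 27], [
[... 398 characters left out ...]
 4, 8], [160, 114, 40, 16, 213], [434, 122, 53, 27, 229], [329, 126, 5, 4, 8], [334, 129, 5, 4, 8], [51, 134, 8, 5, 19], [431, 139, 37, 19, 72], [2, 142, 60, 17, 363], [491, 151, 5, 4, 7], [463, 159, 35, 20, 70], [469, 158, 8, 6, 12], [478, 162, 10, 7, 14], [244, 165, 5, 7, 20], [489, 168, 8, 5, 13], [411, 178, 6, 6, 16], [499, 178, 11, 7, 19], [416, 184, 6, 5, 10], [369, 200, 11, 21, 106], [386, 205, 4, 9, 26], [329, 206, 39, 6, 119], [361, 213, 9, 9, 45], [371, 217, 27, 20, 214], [399, 224, 6, 11, 26], [399, 235, 11, 8, 46], [377, 241, 15, 4, 45], [223, 243, 7, 15, 45], [374, 257, 14, 4, 18], [286, 259, 127, 48, 3503], [186, 301, 23, 62, 242]]
diff 21.23025641025641
diff 13.837263157894737
```

```bash
python3 -c "
from cell import workorder
print(workorder.close_job())"
```

```text
the job is handed in; nothing more can be done
None
```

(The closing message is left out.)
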